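# Rebuild the stack on the tube rotator's tilted spindle

## Robot

A 6-joint arm with a two-finger parallel gripper is mounted at the origin on a cart in front of the work surface, level with it; the furniture and walls round the work are solid. World frame = base frame: x ahead of the robot, y to its left, z up, the work surface at z = 0. Lengths are in m, angles in degrees, forces in N, time in s.
With the tool pointing down it reaches from about 0.3 to 0.75 m from the base axis. Payload 8.5 kg.
Tool frame: the origin (TCP) lies at the very end of the fingers, on their centre line; the grasp point (between the pads) lies 19 mm behind it; z points along the fingers, y is the line along which they close (so a half turn about z gives the same grasp; the last joint's range is limited). The gripper opens to 85 mm and grips with 20 to 120 N. Pads are 22 mm wide; open, the fingers measure 114 mm over their backs; the gripper's body (76 mm by 85 mm) begins 54 mm behind the grasp point. The pads swing forward as they close: fully open they stand 13 mm farther back than shut.
Start: joints at [64.039, 21.807, 74.336, -0, 83.858, -12.336], TCP at [0.13, 0.535, 0.231] pointing down, gripper open.
Joint ranges: [-178.18, 178.18], [-50.72, 133.34], [12.68, 142.11], [-81.47, 261.47], [9.98, 163.14], [-165.26, 165.26]. Speed limits (degrees/s): [136.94, 136.94, 180, 180, 180, 180].

## Interface

Orientations are given as a 3x3 rotation matrix whose columns are the frame's x, y, z axes.
In Python, from rig import observe, cams, ticket gives the robot as it stands.
- The arm moves only by the tool move_arm, never from a script. Its arguments are lists of equal length, an entry for each row: "jaw": the finger opening in cm, from 0 to 8.54; "dp": the shift along the tool's x, y, z in cm, a list of three; "turn": the turn, a rotation vector about the tool's x, y, z in rad, a list of three. In form: {"jaw": [jaw, ...], "dp": [[tx, ty, tz], ...], "turn": [[wx, wy, wz], ...]}. A call has 1 to 12 rows; each row shifts and turns the commanded pose from where the row before left it, along the tool's axes as they then stand; what a row does not reach is not made up. A row lasts 1/12 s, in which the tool goes at most 41.7 mm and 7.16 degrees, less where a joint would pass 70% of its speed; a pose out of reach is approached as far as the arm can. A call is refused whole if a number of a shift passes 4.17 or a number of a turn 0.125, either way. A call with a gripper value outside its range is refused whole. The fingers move at their own pace and stop on an object; "force" is the grip in N (left out, the last holds). Time passes only in rows, so rows that do not move let the fingers close. It gives the time, the measured TCP pose, the force, the opening and the grip force at its end, in the units of the state.
- observe(): the state, without advancing time (a new reading comes with each control period).
- cams.get_image(name): name is "scene" or "top" or "wrist"; returns (picture, depth): 400x640x3 uint8, red, green, blue; 400x640 float32, m along the optical axis (not along the pixel's ray), 0 where there is no reading.
- cams.calibration(name): a dict with "vertical_fov" (degrees; the focal length in pixels is half the picture's height over the tangent of half this angle, whatever the lens; pixels are square), "cx", "cy" (the principal point, pixels), "view" (4x4, takes a point from world to camera coordinates); the wrist camera has in their place "tool_from_camera" (4x4, takes a point from camera to tool coordinates, whose origin is the TCP and whose axes are the flange's). Camera axes: x right, y up, looking along -z (the intrinsics and any distortion apply to the point x, -y, -z); pixel columns grow to the right and rows downward; lengths in m; the calibration is good to about 2 mm. The wrist camera is an equidistant fisheye: a pixel r from the principal point sees the ray r / f radians off the axis. A picture is of the moment at which its call begins: read the wrist's pose just before it. calibration takes no time and is no camera call.
- ticket.close_job(): hands the job in; it is judged then, once.
Trained networks look in the newest picture that a camera, given by its name, has taken for a name from the list of things; names that differ only in an ending like _2 or _b are one class to them, and where a whole thing is asked for, a point or a joint stands for the part that bears it (a point fixed in the world has none). Each returns a list of dicts, best first, with "p" (0 to 1); they miss things now and then, are a little off and sometimes report something else, mostly with a low value. They report only what shows in the picture. A call takes as long as a camera call. They do not tell look-alikes from the thing itself.
- cams.spot_in(camera, query): "box" ([centre column, centre row, width, height] as shares, 0 to 1, of the picture: columns of its width, rows of its height, round what is visible of it).
- cams.outline_of(camera, query): "mask" (400x640 bool, what is visible of it) and "box" ([centre column, centre row, width, height] as shares, 0 to 1, of the picture: columns of its width, rows of its height, round what is visible of it).
- cams.mark_of(camera, query): "location" ([column, row] as shares, 0 to 1, of the picture: columns of its width, rows of its height: a listed point, or the origin of a listed thing).
The state is a dict: "time_s": time; "q": joint angles; "qvel": joint speeds; "joint_efforts": joint torques, N m; "position": TCP position; "tool_rot": TCP orientation; "ft_force": force on the tool from outside, world axes, zero at the start; "wrist_torque": the same for the moment, N m; "grip_width": finger opening in m; "gripper_force": force on a finger pad.
Only numpy, scipy, OpenCV 4.12 (cv2) and the standard library are available. Lean on these libraries where they do the work, as an engineer would, in place of code of your own. Each camera call takes 0.05 s, during which the arm holds its last target. There are 200 camera calls.

## Task

Rebuild the stack on the tube rotator's slanting spindle: thread on first the brass spacer, then the flat aluminium washer, then the yellow square-bored bushing, turning the bushing until its square bore drops over the spindle's square. Leave each part fully home on the one below and let go of everything. Feel your way and never press hard on the spindle, and leave the tape roll, forceps, pen and carton where they are.

Things in the scene. Friction and masses are not known exactly. Their poses are not given: they have to be found in the camera images.
- rotator: tube rotator fixed to the desk: white base 150 x 130 x 30 mm with a blue drive head, 56 mm in diameter, leaning 30 degrees from vertical towards its own -x side (the side with black knob and green switch, roughly facing the robot's right). Origin on the desk below the spindle foot, z up. A steel spindle stands out of the head
- spindle_foot (a point): centre of the spindle's foot, 105 mm above the desk: top of a steel collar 40 mm wide, 7 mm thick, where the first part seats. z runs up the spindle, which is a 16 x 16 mm square (22.6 mm over corners) for its first 47 mm, its corners tapering off by 54 mm. The square is turned about z to an unknown angle that these axes do NOT show (any angle; it repeats every 90 degrees); a stiff brake holds it
- spindle_tip (a point): tip of the spindle, 74 mm up the axis from the foot; axes as at the foot. Above the square the spindle is a round nose 17.2 mm in diameter from 54 to 63 mm, then a cone narrowing to 6 mm in diameter at the tip. It is smooth: a released part slides down it freely unless twisted or canted, when it can jam
- spacer: brass ring, 38 mm outer diameter, 26 mm round bore, 26 mm high, 60 g more or less, standing flat on the desk. Origin at the centre of its underside, z its axis
- spacer_mid (a point): middle of the spacer, on its axis 13 mm above its underside
- washer: thick flat aluminium washer, 52 mm outer diameter, 26 mm round bore, 7 mm thick, lying flat on the desk. Origin at the centre of its underside, z its axis
- washer_mid (a point): middle of the washer, on its axis 3.5 mm above its underside
- bushing: yellow block 32 x 32 mm, 30 mm high, standing on the desk, with an upright 19.5 x 19.5 mm square bore right through, sides parallel to its own. It passes the spindle's round nose at any angle, but the square only when turned to within about 12 degrees of it; else it stops on its corners about 51 mm up from the foot. Origin at the centre of its underside, z along the bore, x and y square to its sides
- bushing_mid (a point): middle of the bushing, on its axis 15 mm above its underside
- tape_roll: bystander: roll of beige tape, 100 mm across, 25 mm high, flat on the desk
- forceps: bystander: steel forceps, 135 mm long, flat on the desk
- pen_a: bystander: white pen, 145 mm long, lying between the parts
- carton_2: bystander: small carton, 58 x 54 x 84 mm, beside and behind the rotator
Things that resemble listed ones, but are neither listed nor needed, are in the scene too. Leave any purple look-alike of the bushing alone.

How it is judged:
By the outcome, as a careful person would: the job done as asked, in the order asked, and still so for the second after the job is handed in, with the robot touching nothing.
It also fails if it takes over 72 s, if anything falls off the work surface, if the arm or the gripper's body presses on something with over 40 N, if the wrist force passes 120 N, or if a joint passes its speed limit or range.

## Working session

There is one attempt and no reset: what is moved stays moved. The work goes in short steps, Python scripts to look and compute and a tool call to move; the robot and the scene stay as the last step left them, time stands still between calls to the robot, and variables do not carry over. Pictures are saved under pics/ and viewed, at most 10 in all, crops included, and the job is handed in when it is done.

Besides the shell and the picture viewer there is one more tool, called after "Call:" in YAML: its name, and indented under it one key for each argument. move_arm: Moves the arm, as the interface text tells. Its arguments: {"type":"object","properties":{"jaw":{"type":"array","items":{"type":"number"}},"dp":{"type":"array","items":{"type":"array","items":{"type":"number"}}},"turn":{"type":"array","items":{"type":"array","items":{"type":"number"}}},"force":{"type":"number"}},"required":["jaw","dp","turn"]}

```bash
ls; mkdir -p pics; cat > h.py <<'E'
import numpy as np, cv2
from rig import observe, cams, ticket
def ray(name,u,v):
    c=cams.calibration(name); f=200/np.tan(np.radians(c["vertical_fov"])/2)
    return c,f
def unproj(name,u,v,d):
    c,f=ray(name,u,v); p=np.array([(u-c["cx"])/f*d,-(v-c["cy"])/f*d,-d,1])
    return (np.linalg.inv(np.array(c["view"]))@p)[:3]
def cloud(name,depth):
    c,f=ray(name,0,0); v,u=np.mgrid[:400,:640]
    P=np.stack([(u-c["cx"])/f*depth,-(v-c["cy"])/f*depth,-depth,np.ones_like(depth)],-1)
    return (P@np.linalg.inv(np.array(c["view"])).T)[...,:3]
def proj(name,p):
    c,f=ray(name,0,0); q=np.array(c["view"])@np.r_[p,1]; return c["cx"]+f*q[0]/-q[2], c["cy"]-f*q[1]/-q[2]
E
python3 - <<'E'
from h import *
for n in("scene","top"):
    im,d=cams.get_image(n); np.savez(f"pics/{n}.npz",im=im,d=d)
    cv2.imwrite(f"pics/{n}0.png",im[...,::-1])
    c=cams.calibration(n); print(n,{k:v for k,v in c.items() if k!="view"},np.round(np.linalg.inv(c["view"])[:3],2).tolist())
    for q in["spacer","washer","bushing","rotator","spindle_tip","spindle_foot"]:
        try:
            for r in cams.mark_of(n,q)[:3]:
                u,v=r["location"][0]*640,r["location"][1]*400
                dd=d[min(int(v),399),min(int(u),639)]
                print(n,q,round(r["p"],2),round(u),round(v),np.round(unproj(n,u,v,dd),3))
        except Exception as e: print(q,e)
print(cams.calibration("wrist"))
E
```

```text
pics
scene {'vertical_fov': 56.40067779457999, 'cx': 323.53277960818286, 'cy': 200.41673312209863} [[0.58, 0.49, -0.65, -0.13], [-0.81, 0.36, -0.45, -0.51], [0.01, 0.79, 0.61, 0.77]]
scene spacer 0.69 320 256 [ 0.452 -0.098  0.025]
scene spacer 0.33 384 304 [ 0.437 -0.308 -0.003]
scene washer 0.49 385 299 [ 0.448 -0.304  0.001]
scene bushing 0.78 375 259 [ 0.552 -0.218  0.003]
scene bushing 0.77 353 273 [ 0.457 -0.201  0.023]
scene bushing 0.47 345 239 [ 0.546 -0.12   0.029]
scene rotator 0.72 306 209 [0.569 0.038 0.048]
scene rotator 0.46 377 250 [ 0.575 -0.21   0.017]
scene spindle_tip 0.84 321 167 [0.645 0.038 0.162]
scene spindle_foot 0.83 309 190 [0.592 0.045 0.104]
top {'vertical_fov': 50.68276106239582, 'cx': 312.00418206608765, 'cy': 200.8712947634264} [[-0.01, 0.99, -0.11, 0.43], [-1.0, -0.01, 0.0, -0.02], [0.0, 0.11, 0.99, 1.38]]
top spacer 0.4 332 241 [ 0.458 -0.089 -0.002]
top washer 0.65 399 248 [ 0.432 -0.305  0.   ]
top washer 0.22 369 210 [ 0.558 -0.21   0.001]
top bushing 0.59 362 239 [ 0.435 -0.021  1.377]
top bushing 0.54 337 207 [ 0.565 -0.104  0.035]
top bushing 0.42 366 210 [ 0.556 -0.197  0.03 ]
top rotator 0.73 285 192 [0.603 0.056 0.112]
top spindle_tip 0.68 290 175 [0.645 0.037 0.17 ]
top spindle_foot 0.6 283 186 [0.621 0.06  0.126]
top spindle_foot 0.49 317 145 [ 0.754 -0.043  0.086]
{'vertical_fov': 65.70646984690485, 'cx': 316.6877909299173, 'cy': 204.7972338163214, 'tool_from_camera': array([[-8.08484634e-05,  9.63769033e-01,  2.66738156e-01,
         6.78095804e-02],
       [ 9.99999997e-01,  8.05372897e-05,  1.21059446e-05,
        -9.29496682e-04],
       [-9.81503362e-06,  2.66738156e-01, -9.63769037e-01,
        -1.42906421e-01],
       [ 0.00000000e+00,  0.00000000e+00,  0.00000000e+00,
         1.00000000e+00]])}
```

```bash
python3 - <<'E'
from h import *
a=cv2.imread("pics/scene0.png")[130:340,240:460]; b=cv2.imread("pics/top0.png")[130:290,240:440]
a=cv2.resize(a,(440,420),interpolation=cv2.INTER_CUBIC); b=cv2.resize(b,(800-440,288),interpolation=cv2.INTER_CUBIC)
o=np.zeros((420,800,3),np.uint8); o[:,:440]=a; o[:288,440:]=b; cv2.imwrite("pics/c1.png",o)
E
```

```text
(no output)
```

View pics/scene0.png

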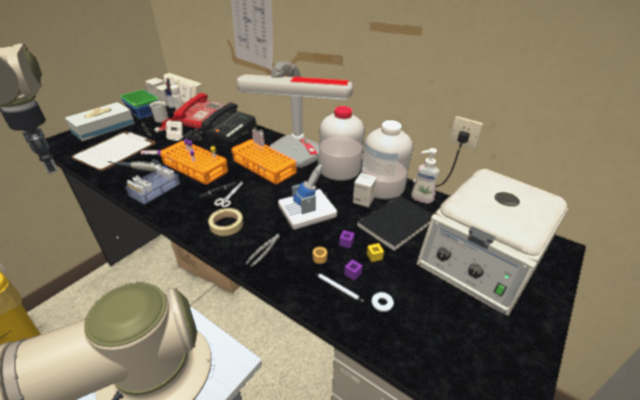

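View pics/c1.png

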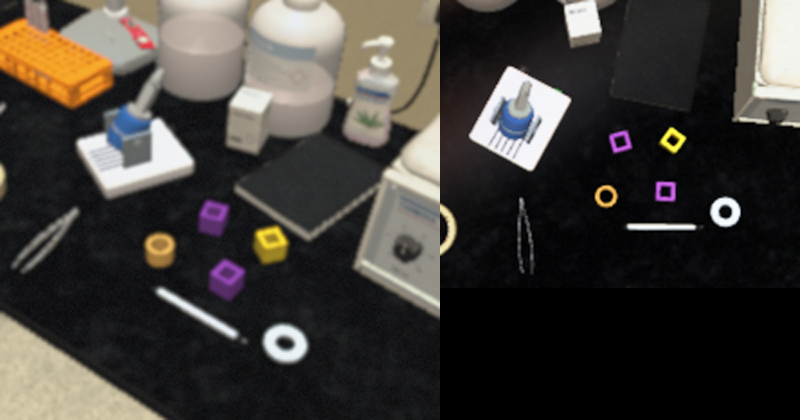

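Scene: brass spacer at px (320,255), white washer at (382,301), yellow bushing at (375,252). Purple look-alikes are at (347,239) and (353,270), and the pen cap at (340,287) could pass for a part edge. I choose by colour, and the crop confirms it. Now I'll measure.

```bash
cat >> h.py <<'E'
def atz(name,u,v,z):
    a=unproj(name,u,v,1.); c=np.linalg.inv(np.array(cams.calibration(name)["view"]))[:3,3]
    return c+(a-c)*(z-c[2])/(a[2]-c[2])
E
python3 - <<'E'
from h import *
D={n:np.load(f"pics/{n}.npz") for n in("scene","top")}
for n in D:
    im,d=D[n]["im"],D[n]["d"]; hsv=cv2.cvtColor(im,cv2.COLOR_RGB2HSV); P=cloud(n,d)
    reg=(P[...,0]>.38)&(P[...,0]<.66)&(P[...,1]>-.36)&(P[...,1]<-.04)&(P[...,2]<.06)&(P[...,2]>-.02)
    H,S,V=[hsv[...,i].astype(int) for i in range(3)]
    for nm,m,zt in(("brass",(H<23)&(H>8)&(S>90)&(V>90),.026),("yellow",(H>=23)&(H<35)&(S>120)&(V>80),.03),("white",(S<50)&(V>120)&(P[...,1]<-.26),.007)):
        m=m&reg; k,lab,st,ce=cv2.connectedComponentsWithStats(m.astype(np.uint8))
        i=1+np.argmax(st[1:,4]); q=P[lab==i]; top=q[q[:,2]>zt-.006]
        r=cv2.minAreaRect((top[:,:2]*1000).astype(np.float32))
        u,v=ce[i]
        print(n,nm,st[i].tolist(),ce[i].round(1),np.percentile(q[:,2],[5,50,95]).round(3),"toprect",np.round(r[0],0),np.round(r[1],0),round(r[2]),"centroid@ztop",atz(n,u,v,zt).round(3))
    for q,z in(("spindle_tip",.169),("spindle_foot",.105)):
        r=cams.mark_of(n,q)[0]; u,v=r["location"][0]*640,r["location"][1]*400
        print(n,q,round(u,1),round(v,1),atz(n,u,v,z).round(4))
    # spindle axis pts
    m=(P[...,0]>.5)&(P[...,0]<.75)&(P[...,1]>-.03)&(P[...,1]<.12)&(P[...,2]>.118)&(P[...,2]<.18)
    q=P[m]
    for z in np.arange(.115,.18,.01):
        s=q[abs(q[:,2]-z)<.005]
        if len(s): print("  z",z.round(3),len(s),s.mean(0).round(3))
    # base plate
    w=(P[...,0]>.45)&(P[...,0]<.75)&(P[...,1]>-.08)&(P[...,1]<.17)&(abs(P[...,2]-.03)<.006)
    r=cv2.minAreaRect((P[w][:,:2]*1000).astype(np.float32)); print("base",r)
E
```

```text
scene brass [312, 246, 16, 18, 224] [319.5 254.4] [-0.     0.015  0.027] toprect [463. -89.] [35. 37.] 1 centroid@ztop [ 0.456 -0.094  0.026]
scene yellow [367, 243, 17, 19, 265] [374.9 251.8] [-0.001  0.018  0.031] toprect [ 562. -209.] [36. 34.] 53 centroid@ztop [ 0.552 -0.214  0.03 ]
scene white [372, 292, 22, 19, 286] [382.2 301.2] [0.    0.007 0.009] toprect [ 437. -302.] [58. 53.] 28 centroid@ztop [ 0.434 -0.303  0.007]
scene spindle_tip 321.2 167.2 [0.636  0.0316 0.169 ]
scene spindle_foot 308.8 190.3 [0.5905 0.0441 0.105 ]
  z 0.115 3 [0.612 0.057 0.119]
  z 0.125 22 [0.618 0.051 0.124]
  z 0.135 28 [0.623 0.05  0.134]
  z 0.145 25 [0.627 0.047 0.145]
  z 0.155 23 [0.632 0.044 0.155]
  z 0.165 20 [0.638 0.042 0.165]
  z 0.175 2 [0.642 0.04  0.171]
base ((601.3411865234375, 35.60289764404297), (229.32470703125, 296.709716796875), 89.87902069091797)
top brass [326, 233, 13, 12, 87] [332.  238.5] [-0.002  0.024  0.03 ] toprect [467. -89.] [34. 35.] 62 centroid@ztop [ 0.465 -0.088  0.026]
top yellow [362, 201, 15, 14, 110] [368.9 207.4] [-0.002  0.027  0.033] toprect [ 565. -209.] [32. 33.] 52 centroid@ztop [ 0.563 -0.207  0.03 ]
top white [390, 239, 17, 17, 179] [398.2 247.3] [-0.     0.007  0.012] toprect [ 435. -302.] [52. 50.] 43 centroid@ztop [ 0.435 -0.302  0.007]
top spindle_tip 290.4 175.5 [0.6448 0.0373 0.169 ]
top spindle_foot 283.4 186.0 [0.6237 0.0617 0.105 ]
  z 0.115 4 [0.609 0.053 0.119]
  z 0.125 16 [0.619 0.056 0.125]
  z 0.135 17 [0.624 0.052 0.135]
  z 0.145 14 [0.629 0.051 0.145]
  z 0.155 17 [0.634 0.047 0.155]
  z 0.165 20 [0.641 0.045 0.165]
  z 0.175 4 [0.647 0.042 0.171]
base ((601.8483276367188, 36.63909912109375), (230.1592254638672, 295.3270263671875), 89.93236541748047)
```

Call:
move_arm:
  jaw: [8.5,8.5,8.5,8.5,8.5,8.5]
  dp:
    - [0,0,0]
    - [0,0,0]
    - [0,0,0]
    - [0,0,0]
    - [0,0,0]
    - [0,0,0]
  turn:
    - [0,0,0]
    - [0,0,0]
    - [0,0,0]
    - [0,0,0]
    - [0,0,0]
    - [0,0,0]

```text
time_s: 1.4
position: [0.1296, 0.5345, 0.2313]
tool_rot: [[-0.972, 0.236, -0.0], [0.236, 0.972, 0.0], [0.0, 0.0, -1.0]]
ft_force: [0.3, 0.1, 0.7]
grip_width: 0.0852
gripper_force: 0.0
```

```bash
python3 -c "
from h import *
o=observe();print(o['position'],np.array(o['tool_rot']).round(3).tolist(),o['time_s'],o['ft_force'])"
```

```text
[0.1295501  0.53451861 0.2313296 ] [[-0.972, 0.236, -0.0], [0.236, 0.972, 0.0], [0.0, 0.0, -1.0]] 1.4 [0.27561068 0.10198347 0.72455367]
```

```bash
python3 - <<'E'
from h import *
H=np.zeros((18,20))
for n in("scene","top"):
    P=cloud(n,np.load(f"pics/{n}.npz")["d"]).reshape(-1,3)
    P=P[(P[:,2]<.7)&(P[:,2]>0)]
    i=((P[:,0]-.1)/.05).astype(int); j=((P[:,1]+.4)/.05).astype(int); ok=(P[:,0]>.1)&(i<18)&(P[:,1]>-.4)&(j<20)
    np.maximum.at(H,(i[ok],j[ok]),P[ok,2])
print("cols y from -0.4 step .05; rows x from .1")
for k in range(18): print(f"{.1+.05*k:.2f}",(H[k]*100).astype(int))
# rotations plan
a=np.array([.52,-.25,1]);a/=np.linalg.norm(a);print("a",a, np.degrees(np.arctan2(a[1],a[0])))
E
```

```text
cols y from -0.4 step .05; rows x from .1
0.10 [ 0  0  0  0  0  0  1 17 17  0  0  0  0  0  0 54 54 53 53 51]
0.15 [ 0  0  0  0  0  0  0  0  0  0  0  0  0  0  0  0 53 54 53 52]
0.20 [ 0  0  0  0  0  0  0  0  0  0  0  0  0  0  0  0  0  0 51  0]
0.25 [0 0 0 0 0 0 0 0 0 0 0 0 0 0 0 0 0 0 0 0]
0.30 [0 1 0 0 0 0 0 0 0 1 0 0 0 0 0 1 0 0 5 5]
0.35 [0 0 0 0 0 0 0 0 1 1 0 3 3 3 0 0 0 0 6 5]
0.40 [1 1 1 1 1 1 2 0 0 1 0 3 3 2 0 0 0 0 5 5]
0.45 [0 1 1 3 3 3 3 0 0 1 0 2 3 2 1 1 1 0 5 6]
0.50 [0 0 0 3 3 3 0 0 3 3 3 0 0 0 1 2 5 5 9 5]
0.55 [10  4  1  3  3  3  3  3 11 11  9  3  0  0  0  1  5  5  9  9]
0.60 [20 19  0  2  2  1  1  3 17 16  9  1  0  0  0  0  5  9  9  5]
0.65 [20 20  1  2  1  2  0  3  3  4  3  0  5  5  5  5  5  5  1  0]
0.70 [20 19  2  2  2  1  8  8  0  2  0  0  5  5  5 32 32 32  0  0]
0.75 [20 19  2  2  2  2 10  9  0  0  1  0  5 32 32 32 32 32  0  0]
0.80 [20 19  1  2  2 20 23 21 18 21 21 32 32 32 35 36 32 31  0  0]
0.85 [20 17  0 19 19 21 24 24 20 24 32 32 32 32 36 36  3  0  0  0]
0.90 [18  1 24 19 19 21 24 24 19 23 33 32 32 31 34 35  3  0  0  0]
0.95 [61 61 60 60 59 58 58 57 57 56 56 55 55 54 54 53 53 52 51 51]
a [ 0.45040641 -0.21654154  0.86616617] -25.67681568183822
```

Call:
move_arm:
  jaw: [8.5,8.5,8.5,8.5,8.5,8.5,8.5,8.5,8.5,8.5]
  dp:
    - [-3.17,-1.83,-0.15]
    - [-3.17,-1.83,-0.15]
    - [-3.17,-1.83,-0.15]
    - [-3.17,-1.83,-0.15]
    - [-3.17,-1.83,-0.15]
    - [-3.17,-1.83,-0.15]
    - [-3.17,-1.83,-0.15]
    - [-3.17,-1.83,-0.15]
    - [-3.17,-1.83,-0.15]
    - [-3.17,-1.83,-0.15]
  turn:
    - [0,0,0]
    - [0,0,0]
    - [0,0,0]
    - [0,0,0]
    - [0,0,0]
    - [0,0,0]
    - [0,0,0]
    - [0,0,0]
    - [0,0,0]
    - [0,0,0]

```text
time_s: 2.23
position: [0.3956, 0.2805, 0.2466]
tool_rot: [[-0.972, 0.236, 0.0], [0.236, 0.972, 0.0], [-0.0, 0.0, -1.0]]
ft_force: [1.0, 1.5, 0.1]
grip_width: 0.085
gripper_force: 0.0
```

Call:
move_arm:
  jaw: [8.5,8.5,8.5,8.5,8.5,8.5,8.5,8.5,8.5,8.5]
  dp:
    - [-3.17,-1.83,-0.15]
    - [-3.17,-1.83,-0.15]
    - [-3.17,-1.83,-0.15]
    - [-3.17,-1.83,-0.15]
    - [-3.17,-1.83,-0.15]
    - [-3.17,-1.83,-0.15]
    - [-3.17,-1.83,-0.15]
    - [-3.17,-1.83,-0.15]
    - [-3.17,-1.83,-0.15]
    - [-3.17,-1.83,-0.15]
  turn:
    - [0,0,0]
    - [0,0,0]
    - [0,0,0]
    - [0,0,0]
    - [0,0,0]
    - [0,0,0]
    - [0,0,0]
    - [0,0,0]
    - [0,0,0]
    - [0,0,0]

```text
time_s: 3.07
position: [0.6605, 0.028, 0.2614]
tool_rot: [[-0.972, 0.236, -0.0], [0.236, 0.972, 0.0], [0.0, 0.0, -1.0]]
ft_force: [0.2, -0.4, 1.2]
grip_width: 0.085
gripper_force: 0.0
```

Call:
move_arm:
  jaw: [8.5,8.5,8.5,8.5,8.5,8.5,8.5,8.5]
  dp:
    - [0,0,0]
    - [0,0,0]
    - [0,0,0]
    - [0,0,0]
    - [0,0,0]
    - [0,0,0]
    - [0,0,0]
    - [0,0,0]
  turn:
    - [0,0,0.105]
    - [0,0,0.106]
    - [0,0.105,0]
    - [0,0.105,0]
    - [0,0.105,0]
    - [0,0.105,0]
    - [0,0.104,0]
    - [0,0,0]

```text
time_s: 3.73
position: [0.6605, 0.028, 0.2569]
tool_rot: [[-0.775, 0.436, -0.459], [0.376, 0.9, 0.22], [0.509, -0.002, -0.861]]
ft_force: [1.1, -0.9, -2.1]
grip_width: 0.0851
gripper_force: 0.0
```

```bash
cat >> h.py <<'E'
def wr():
    o=observe(); R=np.array(o["tool_rot"]); p=np.array(o["position"]); im,d=cams.get_image("wrist")
    c=cams.calibration("wrist"); T=np.eye(4);T[:3,:3]=R;T[:3,3]=p; T=T@np.array(c["tool_from_camera"])
    f=200/np.tan(np.radians(c["vertical_fov"])/2)
    v,u=np.mgrid[:400,:640]; x=u-c["cx"];y=v-c["cy"];r=np.hypot(x,y)+1e-9;th=r/f
    k=np.tan(th)/r*d
    P=np.stack([x*k,-y*k,-d,np.ones_like(d)],-1)@T.T
    return o,im,d,P[...,:3],T,f,c
def wray(u,v,T,f,c):
    x,y=u-c["cx"],v-c["cy"]; r=np.hypot(x,y)+1e-9; t=r/f
    dv=np.array([np.sin(t)*x/r,-np.sin(t)*y/r,-np.cos(t)]); return T[:3,3],T[:3,:3]@dv
def wproj(p,T,f,c):
    q=np.linalg.inv(T)@np.r_[p,1]; rho=np.hypot(q[0],q[1]); t=np.arctan2(rho,-q[2])
    return c["cx"]+f*t*q[0]/rho, c["cy"]-f*t*q[1]/rho
E
python3 - <<'E'
from h import *
o,im,d,P,T,f,c=wr(); np.savez("pics/w1.npz",im=im,d=d,P=P,T=T)
cv2.imwrite("pics/w1.png",im[...,::-1])
print(o["position"],np.array(o["tool_rot"]).round(3).tolist(),np.round(o["q"],1),o["time_s"])
for q,z in(("spindle_tip",.169),("spindle_foot",.105)):
    for r in cams.mark_of("wrist",q)[:2]:
        u,v=r["location"][0]*640,r["location"][1]*400
        C,dv=wray(u,v,T,f,c); print(q,round(r["p"],2),round(u,1),round(v,1),(C+dv*(z-C[2])/dv[2]).round(4))
E
```

```text
[0.66045143 0.02798394 0.25694205] [[-0.775, 0.436, -0.459], [0.376, 0.9, 0.22], [0.509, -0.002, -0.861]] [-10.8  48.9  25.5  10.6 134.9 -69.4] 3.7333
spindle_tip 0.93 327.3 246.1 [0.6476 0.0423 0.169 ]
spindle_foot 0.81 323.1 219.8 [0.6148 0.0559 0.105 ]
spindle_foot 0.64 192.3 190.9 [ 0.523  -0.0603  0.105 ]
```

View pics/w1.png

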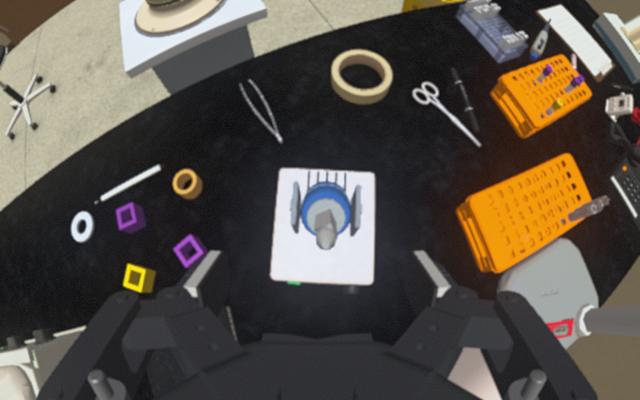

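The wrist view shows the spindle tip at (326,243), blue head (327,212), spacer (187,183), washer (82,227) and bushing (139,278). Purple look-alikes are at (131,216) and (189,250). Next I'll refine the spindle axis, the square and the part poses.

```bash
python3 - <<'E'
from h import *
from scipy.optimize import least_squares
z=np.load("pics/w1.npz"); im,P=z["im"],z["P"]; hsv=cv2.cvtColor(im,cv2.COLOR_RGB2HSV).astype(int)
H,S,V=hsv[...,0],hsv[...,1],hsv[...,2]
u,v=np.meshgrid(np.arange(640),np.arange(400))
# base by known plane z=.03 : white pixels
m=(S<40)&(V>150)&(u>262)&(u<385)&(v>160)&(v<292)
c=cams.calibration("wrist");f=200/np.tan(np.radians(c["vertical_fov"])/2);T=z["T"]
cn=cv2.findContours(m.astype(np.uint8),cv2.RETR_EXTERNAL,cv2.CHAIN_APPROX_NONE)[0];cn=max(cn,key=len)[:,0]
def atz(u,v,h): C,d=wray(u,v,T,f,c); return C+d*(h-C[2])/d[2]
q=np.array([atz(a,b,.03)[:2]*1000 for a,b in cn],np.float32); print("base",cv2.minAreaRect(q))
# depth check desk/base
print("base depth z",np.median(P[m][:,2]))
# spindle points
s=(P[...,2]>.115)&(P[...,2]<.175)&(u>290)&(u<365)&(v>180)&(v<265)&(S<90)
Q=P[s]; print(len(Q))
for zz in np.arange(.115,.18,.01):
    w=Q[abs(Q[:,2]-zz)<.005]
    if len(w): print(zz.round(3),len(w),w.mean(0).round(4))
# parts
reg=(u<260)&(v<300)
for nm,mm,zt in(("brass",(H<23)&(H>8)&(S>100)&(V>90)&(u<215)&(u>160)&(v>155)&(v<210),.026),("yellow",(H>=21)&(H<35)&(S>120)&(V>60)&reg&(v>255),.03),("white",(S<50)&(V>130)&(u>60)&(u<105)&(v>205)&(v<250),.007)):
    q=P[mm]; top=q[q[:,2]>zt-.006]; r=cv2.minAreaRect((top[:,:2]*1000).astype(np.float32)); print(nm,mm.sum(),len(top),np.round(r[0],1),np.round(r[1],1),round(r[2],1),np.percentile(q[:,2],[5,50,95]).round(4))
cv2.imwrite("pics/w1c.png",cv2.resize(im[160:270,270:385,::-1],None,fx=5,fy=5,interpolation=cv2.INTER_CUBIC))
E
```

```text
base ((605.95556640625, 63.241146087646484), (128.34739685058594, 148.47901916503906), 61.2119255065918)
base depth z 0.030354564252133842
727
0.115 47 [0.6099 0.0608 0.1169]
0.125 76 [0.6173 0.0566 0.1248]
0.135 81 [0.6228 0.0537 0.1349]
0.145 105 [0.6283 0.0505 0.1455]
0.155 108 [0.6339 0.0479 0.155 ]
0.165 292 [0.6412 0.0437 0.1655]
0.175 18 [0.6451 0.0416 0.1705]
brass 628 314 [556.3 -30.4] [252.4  37.6] 32.3 [0.0002 0.02   0.027 ]
yellow 783 350 [ 621.3 -105.7] [271.7  35.2] 60.4 [-0.0001  0.0213  0.0311]
white 448 406 [ 435.  -302.4] [51.1 51.9] 15.3 [0.0002 0.0069 0.0084]
```

View pics/w1c.png

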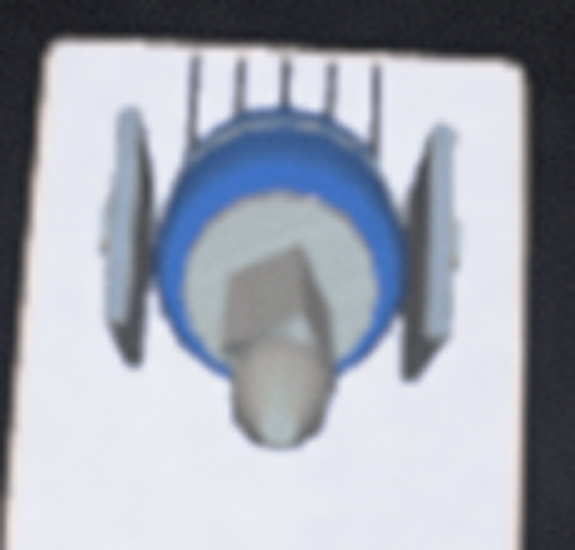

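```bash
python3 - <<'E'
from h import *
from scipy.optimize import least_squares
z=np.load("pics/w1.npz");T=z["T"];c=cams.calibration("wrist");f=200/np.tan(np.radians(c["vertical_fov"])/2)
az=np.radians(-28.5);a=np.array([.5*np.cos(az),.5*np.sin(az),.866]);e2=np.array([-np.sin(az),np.cos(az),0]);e1=np.cross(e2,a) # e1: lean dir, tilted down
ph=np.linspace(0,2*np.pi,180)
def circ(F,h,r): return np.array([wproj(F+a*h+r*(np.cos(t)*e1+np.sin(t)*e2),T,f,c) for t in ph])
def px(u,v): return np.array([270+u/5,160+v/5])-.4
def model(F):
    C=circ(F,0,.020); N=np.vstack([circ(F,54e-3,.0086),circ(F,63e-3,.0086)]); t=circ(F,74e-3,.003)
    return np.array([C[:,0].min(),C[:,0].max(),C[:,1].min(),N[:,0].min(),N[:,0].max(),t[:,1].max()])
meas=np.array([px(184,0)[0],px(381,0)[0],px(0,190)[1],px(232,0)[0],px(336,0)[0],px(0,446)[1]])
s=least_squares(lambda x:model(np.array([x[0],x[1],.105]))-meas,[.607,.06]); F=np.r_[s.x,.105]
print("foot",F.round(4),"tip",(F+.074*a).round(4),"res",s.fun.round(1))
s3=least_squares(lambda x:model(x)-meas,[.607,.06,.105]);print("free z",s3.x.round(4),s3.fun.round(1))
C0=T[:3,3]
for p in((297,245),(225,286)):
    u,v=px(*p);C,d=wray(u,v,T,f,c); X=C+d*((F-C)@a)/(d@a)-F; print("corner r",np.hypot(X@e1,X@e2)*1000,"ang from e1",np.degrees(np.arctan2(X@e2,X@e1)))
print("a",a.round(3),"e1",e1.round(3),"e2",e2.round(3))
# better part segmentation from wrist
im,P=z["im"],z["P"];hsv=cv2.cvtColor(im,cv2.COLOR_RGB2HSV).astype(int);H,S,V=hsv[...,0],hsv[...,1],hsv[...,2]
for nm,mm,zt,lo,hi in(("brass",(S>100)&(V>90),.026,(.43,-.13),(.50,-.05)),("yellow",(S>120)&(H>=18)&(H<38),.03,(.52,-.25),(.61,-.16))):
    m=mm&(P[...,2]>zt-.005)&(P[...,2]<zt+.006)&(P[...,0]>lo[0])&(P[...,0]<hi[0])&(P[...,1]>lo[1])&(P[...,1]<hi[1])
    r=cv2.minAreaRect((P[m][:,:2]*1000).astype(np.float32));print(nm,m.sum(),np.round(r[0],1),np.round(r[1],1),round(r[2],1))
E
```

```text
foot [0.6138 0.0599 0.105 ] tip [0.6463 0.0422 0.1691] res [ 0.2 -0.2  0.8  0.1 -0.1 -0.6]
free z [0.6147 0.0593 0.1106] [-0.2  0.1  0.2 -0.2  0.2 -0.2]
corner r 9.76519594807612 ang from e1 165.19403348922825
corner r 11.797976044159746 ang from e1 -90.23520287199604
a [ 0.439 -0.239  0.866] e1 [ 0.761 -0.413 -0.5  ] e2 [0.477 0.879 0.   ]
brass 297 [464.9 -88.8] [37.4 36.4] 42.2
yellow 330 [ 562.9 -208.3] [33.5 32.8] 53.3
```

```bash
cat >> h.py <<'E'
from scipy.spatial.transform import Rotation as Ro
AZ=np.radians(-28.5); A=np.array([.5*np.cos(AZ),.5*np.sin(AZ),.866]); FOOT=np.array([.614,.0597,.105])
def Rd(azx):
    t=np.radians(azx); x=np.array([np.cos(t),np.sin(t),0]); z=np.array([0,0,-1.]); return np.c_[x,np.cross(z,x),z]
def Rt(spin=0): # tilted on spindle; spin deg about tool z
    z=-A; y=np.array([-np.sin(AZ),np.cos(AZ),0]); x=np.cross(y,z); return np.c_[x,y,z]@Ro.from_euler('z',spin,degrees=True).as_matrix()
def plan(p,R,p0=None,R0=None):
    if p0 is None: o=observe(); p0=np.array(o["position"]);R0=np.array(o["tool_rot"])
    w=Ro.from_matrix(R0.T@R).as_rotvec(); dp=R.T@(np.array(p)-p0)*100; dpold=R0.T@(np.array(p)-p0)*100
    print("turn",w.round(4),"deg",np.degrees(np.linalg.norm(w)).round(2),"| dp after turn cm",dp.round(3),"len",np.linalg.norm(dp).round(2),"| dp before turn",dpold.round(3)); return p,R
E
python3 - <<'E'
from h import *
print(Rt().round(3).tolist())
a=plan([.465,-.089,.10],Rd(151.5)); b=plan([.465,-.089,.005],a[1],*a)
c=plan([.465,-.089,.26],a[1],*b); 
d=plan(FOOT+A*.092,Rt(),*c)
E
```

```text
[[-0.761, 0.477, -0.439], [0.413, 0.879, 0.239], [0.5, 0.0, -0.866]]
turn [-0.0124 -0.5204  0.0477] deg 29.95 | dp after turn cm [ 11.443 -19.713  16.145] len 27.93 | dp before turn [  2.723 -19.136  20.164]
turn [0. 0. 0.] deg 0.0 | dp after turn cm [0.  0.  9.5] len 9.5 | dp before turn [0.  0.  9.5]
turn [0. 0. 0.] deg 0.0 | dp after turn cm [  0.    0.  -25.5] len 25.5 | dp before turn [  0.    0.  -25.5]
turn [ 0.      0.5236 -0.    ] deg 30.0 | dp after turn cm [-12.945  20.178   1.224] len 24.0 | dp before turn [-10.599  20.178   7.533]
```

Call:
move_arm:
  jaw: [6.5,6.5,6.5,6.5,6.5,6.5,6.5,6.5,6.5,6.5,6.5,6.5]
  dp:
    - [0,0,0]
    - [0,0,0]
    - [0,0,0]
    - [0,0,0]
    - [0,0,0]
    - [1.64,-2.82,2.31]
    - [1.64,-2.82,2.31]
    - [1.64,-2.82,2.31]
    - [1.63,-2.82,2.31]
    - [1.63,-2.81,2.3]
    - [1.63,-2.81,2.3]
    - [1.63,-2.81,2.3]
  turn:
    - [-0.0025,-0.104,0.0095]
    - [-0.0025,-0.104,0.0095]
    - [-0.0025,-0.104,0.0095]
    - [-0.0025,-0.104,0.0095]
    - [-0.0025,-0.104,0.0095]
    - [0,0,0]
    - [0,0,0]
    - [0,0,0]
    - [0,0,0]
    - [0,0,0]
    - [0,0,0]
    - [0,0,0]

```text
time_s: 4.88
position: [0.4626, -0.0888, 0.1016]
tool_rot: [[-0.88, 0.475, 0.002], [0.475, 0.88, -0.002], [-0.003, -0.001, -1.0]]
ft_force: [0.6, -1.2, -0.2]
grip_width: 0.0651
gripper_force: 0.0
```

```bash
python3 - <<'E'
from h import *
o,im,d,P,T,f,c=wr()
print(o["position"],o["grip_width"])
hsv=cv2.cvtColor(im,cv2.COLOR_RGB2HSV).astype(int);H,S,V=hsv[...,0],hsv[...,1],hsv[...,2]
m=(S>100)&(V>80)&(H<25)&(P[...,2]>.021)&(P[...,2]<.032)&(abs(P[...,0]-.465)<.035)&(abs(P[...,1]+.089)<.035)
r=cv2.minAreaRect((P[m][:,:2]*1000).astype(np.float32));print(m.sum(),np.round(r[0],1),np.round(r[1],1),np.median(P[m][:,2]))
pc=cv2.minEnclosingCircle((P[m][:,:2]*1000).astype(np.float32));print(pc)
x,y=np.array(r[0])/1000; plan([x,y,.005],Rd(151.5))
E
```

```text
[ 0.46257843 -0.08884522  0.10156027] 0.0650814508604707
549 [464.4 -88.2] [37.4 37.3] 0.025481868396407842
((464.3004455566406, -88.33380889892578), 19.051403045654297)
turn [-0.0029 -0.01    0.0013] deg 0.6 | dp after turn cm [-0.733  0.487  9.198] len 9.24 | dp before turn [-0.825  0.513  9.189]
```

```bash
python3 - <<'E'
from h import *
for i in range(2):
    o,im,d,P,T,f,c=wr()
    hsv=cv2.cvtColor(im,cv2.COLOR_RGB2HSV).astype(int);H,S,V=hsv[...,0],hsv[...,1],hsv[...,2]
    m=(S>100)&(V>80)&(H<25)&(P[...,2]>.021)&(P[...,2]<.032)&(abs(P[...,0]-.465)<.035)&(abs(P[...,1]+.089)<.035)
    pc=cv2.minEnclosingCircle((P[m][:,:2]*1000).astype(np.float32));print(o["position"],pc,o["time_s"])
x,y=np.array(pc[0])/1000; plan([x,y,.005],Rd(151.5))
E
```

```text
[ 0.45558542 -0.08896307  0.09698216] ((464.328857421875, -88.10711669921875), 19.026599884033203) 4.9333
[ 0.45879797 -0.0886124   0.09913848] ((464.6766357421875, -88.28703308105469), 19.402732849121094) 4.9833
turn [-0.0011 -0.0026 -0.0004] deg 0.16 | dp after turn cm [-0.205  0.178  9.596] len 9.6 | dp before turn [-0.23   0.189  9.595]
```

Call:
move_arm:
  jaw: [6.5,6.5,6.5,6.5,6.5]
  dp:
    - [0,0,2]
    - [0,0,2]
    - [0,0,1.5]
    - [0,0,0]
    - [0,0,0]
  turn:
    - [0,0,0]
    - [0,0,0]
    - [0,0,0]
    - [0,0,0]
    - [0,0,0]

```text
time_s: 5.45
position: [0.465, -0.0886, 0.0467]
tool_rot: [[-0.88, 0.476, -0.001], [0.476, 0.88, -0.0], [0.001, -0.0, -1.0]]
ft_force: [-0.0, 0.1, 0.5]
grip_width: 0.0649
gripper_force: 0.0
```

```bash
python3 - <<'E'
from h import *
plan([.4645,-.0882,.005],Rd(151.5))
E
```

```text
turn [-0.0004 -0.0007  0.0018] deg 0.11 | dp after turn cm [0.064 0.005 4.171] len 4.17 | dp before turn [0.061 0.007 4.171]
```

Call:
move_arm:
  jaw: [6.5,6.5,6.5,6.5,3,3,3,3,3,3]
  dp:
    - [0.06,0,1.7]
    - [0,0,1.7]
    - [0,0,1.05]
    - [0,0,0]
    - [0,0,0]
    - [0,0,0]
    - [0,0,0]
    - [0,0,0]
    - [0,0,0]
    - [0,0,0]
  turn:
    - [0,0,0]
    - [0,0,0]
    - [0,0,0]
    - [0,0,0]
    - [0,0,0]
    - [0,0,0]
    - [0,0,0]
    - [0,0,0]
    - [0,0,0]
    - [0,0,0]
  force: 30

```text
time_s: 6.28
position: [0.4644, -0.0887, 0.0026]
tool_rot: [[-0.879, 0.477, -0.0], [0.477, 0.879, 0.0], [0.0, -0.0, -1.0]]
ft_force: [-0.0, 1.5, 6.6]
grip_width: 0.0377
gripper_force: 29.3
```

```bash
python3 - <<'E'
from h import *
o=observe();R=np.array(o["tool_rot"]);p=np.array(o["position"])
# spacer bottom in tool: TCP at z p -> bottom at +p[2] along z
print(p)
off=p[2]
up=plan(p+[0,0,.24],R)
t=plan(FOOT+A*(.074+.04+off),Rt(),*up)   # bottom 40 mm above tip
plan(FOOT+A*(.056+off),Rt(),*t)
E
```

```text
[ 0.46444    -0.08873048  0.00261951]
turn [0. 0. 0.] deg 0.0 | dp after turn cm [ 1.0e-02 -1.0e-03 -2.4e+01] len 24.0 | dp before turn [ 1.0e-02 -1.0e-03 -2.4e+01]
turn [-1.000e-04  5.232e-01  4.000e-04] deg 29.98 | dp after turn cm [-12.13   20.181  -2.774] len 23.71 | dp before turn [-11.902  20.176   3.657]
turn [-0. -0.  0.] deg 0.0 | dp after turn cm [ 0.  -0.   5.8] len 5.8 | dp before turn [ 0.  -0.   5.8]
```

Call:
move_arm:
  jaw: [3,3,3,3,3,3,3,3,3,3,3,3]
  dp:
    - [0,0,-2]
    - [0,0,-4]
    - [0,0,-4]
    - [0,0,-4]
    - [0,0,-4]
    - [0,0,-4]
    - [0,0,-2]
    - [0,0,0]
    - [0,0,0]
    - [0,0,0]
    - [0,0,0]
    - [0,0,0]
  turn:
    - [0,0,0]
    - [0,0,0]
    - [0,0,0]
    - [0,0,0]
    - [0,0,0]
    - [0,0,0]
    - [0,0,0]
    - [0,0.1046,0]
    - [0,0.1046,0]
    - [0,0.1046,0]
    - [0,0.1046,0]
    - [0,0.1046,0]

```text
time_s: 7.28
position: [0.4644, -0.0889, 0.2425]
tool_rot: [[-0.759, 0.477, -0.444], [0.412, 0.879, 0.24], [0.505, -0.0, -0.863]]
ft_force: [0.4, -0.4, -0.6]
grip_width: 0.0378
gripper_force: 30.5
```

Call:
move_arm:
  jaw: [3,3,3,3,3,3,3,3,3,3]
  dp:
    - [-1.73,2.88,-0.4]
    - [-1.73,2.88,-0.4]
    - [-1.73,2.88,-0.4]
    - [-1.73,2.88,-0.4]
    - [-1.73,2.88,-0.4]
    - [-1.73,2.88,-0.4]
    - [-1.73,2.88,-0.4]
    - [0,0,0]
    - [0,0,0]
    - [0,0,0]
  turn:
    - [0,0,0]
    - [0,0,0]
    - [0,0,0]
    - [0,0,0]
    - [0,0,0]
    - [0,0,0]
    - [0,0,0]
    - [0,0,0]
    - [0,0,0]
    - [0,0,0]

```text
time_s: 8.12
position: [0.6645, 0.0315, 0.2049]
tool_rot: [[-0.76, 0.477, -0.442], [0.413, 0.879, 0.239], [0.502, -0.0, -0.865]]
ft_force: [-0.2, 0.1, 0.0]
grip_width: 0.0376
gripper_force: 30.5
```

```bash
python3 - <<'E'
from h import *
o,im,d,P,T,f,c=wr(); np.savez("pics/w2.npz",im=im,P=P,T=T)
cv2.imwrite("pics/w2.png",cv2.resize(im[120:340,180:460,::-1],None,fx=2.5,fy=2.5,interpolation=cv2.INTER_CUBIC))
print(o["position"],np.round(o["q"],1),o["ft_force"])
plan(FOOT+A*(.074+.04+.0026),Rt())
print("tip px pred",wproj(FOOT+A*.074,T,f,c),"foot",wproj(FOOT,T,f,c))
for q in("spindle_tip","spindle_foot","spacer"):
    for r in cams.mark_of("wrist",q)[:1]: print(q,r["p"],r["location"][0]*640,r["location"][1]*400)
E
```

```text
[0.66454082 0.03151184 0.20494163] [-10.9  49.4  32.4  10.9 126.7 -68.1] [-0.24912422  0.06999561  0.01938357]
turn [ 0.0001 -0.002  -0.0004] deg 0.12 | dp after turn cm [-0.01   0.102 -0.065] len 0.12 | dp before turn [-0.01   0.102 -0.065]
tip px pred (np.float64(319.28633719661747), np.float64(230.14405807409634)) foot (np.float64(318.631222421509), np.float64(200.73440788339335))
spindle_foot 0.94 317.312 200.2
spacer 0.74 317.824 260.12
```

View pics/w2.png

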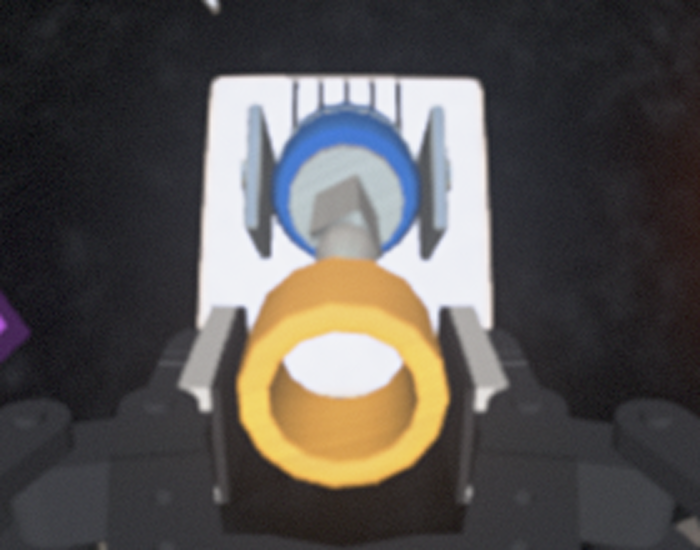

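The view shows the spacer held at crop (345,395) with the spindle directly ahead (345,215), in line. Descending gently.

Call:
move_arm:
  jaw: [3,3,3,3,3,3,3,3,3]
  dp:
    - [0,0.1,1]
    - [0,0,1]
    - [0,0,1]
    - [0,0,0.8]
    - [0,0,0.6]
    - [0,0,0.6]
    - [0,0,0.6]
    - [0,0,0]
    - [0,0,0]
  turn:
    - [0,0,0]
    - [0,0,0]
    - [0,0,0]
    - [0,0,0]
    - [0,0,0]
    - [0,0,0]
    - [0,0,0]
    - [0,0,0]
    - [0,0,0]

```text
time_s: 9.07
position: [0.6405, 0.0459, 0.1559]
tool_rot: [[-0.759, 0.477, -0.442], [0.413, 0.879, 0.24], [0.503, -0.0, -0.864]]
ft_force: [0.2, -0.5, -0.3]
grip_width: 0.0377
gripper_force: 30.5
```

```bash
python3 - <<'E'
from h import *
plan(FOOT+A*(.035+.0026),Rt())
E
```

```text
turn [-0.0003 -0.0034 -0.0002] deg 0.2 | dp after turn cm [ 0.043 -0.053  2.141] len 2.14 | dp before turn [ 0.035 -0.052  2.141]
```

Call:
move_arm:
  jaw: [3,3,3,3,3,3]
  dp:
    - [0.03,-0.05,0.4]
    - [0,0,0.4]
    - [0,0,0.4]
    - [0,0,0.4]
    - [0,0,0.4]
    - [0,0,0]
  turn:
    - [0,0,0]
    - [0,0,0]
    - [0,0,0]
    - [0,0,0]
    - [0,0,0]
    - [0,0,0]

```text
time_s: 9.57
position: [0.6307, 0.0507, 0.1379]
tool_rot: [[-0.759, 0.477, -0.443], [0.412, 0.879, 0.24], [0.504, -0.001, -0.864]]
ft_force: [0.6, 0.3, -0.3]
grip_width: 0.0378
gripper_force: 30.5
```

```bash
python3 - <<'E'
from h import *
plan(FOOT+A*(.015+.0026),Rt()); print(observe()["wrist_torque"])
E
```

```text
turn [-0.0009 -0.0047 -0.0002] deg 0.27 | dp after turn cm [ 0.004 -0.008  2.036] len 2.04 | dp before turn [-0.006 -0.006  2.036]
[-0.1055145  -0.27057907 -0.03346849]
```

Call:
move_arm:
  jaw: [3,3,3,3,4.5,5.5,6.5,6.5]
  dp:
    - [0,0,0.4]
    - [0,0,0.4]
    - [0,0,0.4]
    - [0,0,0]
    - [0,0,0]
    - [0,0,0]
    - [0,0,0]
    - [0,0,0]
  turn:
    - [0,0,0]
    - [0,0,0]
    - [0,0,0]
    - [0,0,0]
    - [0,0,0]
    - [0,0,0]
    - [0,0,0]
    - [0,0,0]

```text
time_s: 10.23
position: [0.6261, 0.0532, 0.1285]
tool_rot: [[-0.76, 0.477, -0.442], [0.413, 0.879, 0.24], [0.502, -0.0, -0.865]]
ft_force: [0.0, -0.3, 0.2]
grip_width: 0.0651
gripper_force: 0.0
```

Call:
move_arm:
  jaw: [6.5,6.5,6.5,6.5,6.5,6.5,6.5,6.5]
  dp:
    - [0,0,-1.5]
    - [0,0,-2.5]
    - [0,0,-3]
    - [0,0,-3]
    - [0,0,-2]
    - [0,0,-0.5]
    - [0,0,0]
    - [0,0,0]
  turn:
    - [0,0,0]
    - [0,0,0]
    - [0,0,0]
    - [0,0,0]
    - [0,0,0]
    - [0,0,0]
    - [0,0,0]
    - [0,0,0]

```text
time_s: 10.9
position: [0.6812, 0.0233, 0.2358]
tool_rot: [[-0.759, 0.477, -0.442], [0.413, 0.879, 0.24], [0.503, -0.0, -0.864]]
ft_force: [-0.1, -0.0, 0.0]
grip_width: 0.065
gripper_force: 0.0
```

```bash
python3 - <<'E'
from h import *
o,im,d,P,T,f,c=wr(); np.savez("pics/w3.npz",im=im,P=P,T=T)
cv2.imwrite("pics/w3.png",cv2.resize(im[150:270,250:390,::-1],None,fx=5,fy=5,interpolation=cv2.INTER_CUBIC))
print(o["position"])
hsv=cv2.cvtColor(im,cv2.COLOR_RGB2HSV).astype(int);H,S,V=hsv[...,0],hsv[...,1],hsv[...,2]
m=(S>100)&(V>60)&(H<25)&(P[...,0]>.55)&(P[...,0]<.7)&(P[...,1]>0)&(P[...,1]<.12)&(P[...,2]>.08)
h=(P[m]-FOOT)@A; print(m.sum(),"height pct (want top 26)",np.percentile(h*1000,[2,20,50,80,98]).round(1))
a=plan([.435,-.302,.26],Rd(151.5)); plan([.435,-.302,.05],a[1],*a)
E
```

```text
[0.68120826 0.0233235  0.23581368]
715 height pct (want top 26) [  8.8  24.8  26.3  27.1 294.6]
turn [-7.000e-04 -5.282e-01 -1.000e-04] deg 30.27 | dp after turn cm [  6.085 -40.342  -2.445] len 40.87 | dp before turn [  6.478 -40.343   0.983]
turn [0. 0. 0.] deg 0.0 | dp after turn cm [ 0.  0. 21.] len 21.0 | dp before turn [ 0.  0. 21.]
```

View pics/w3.png

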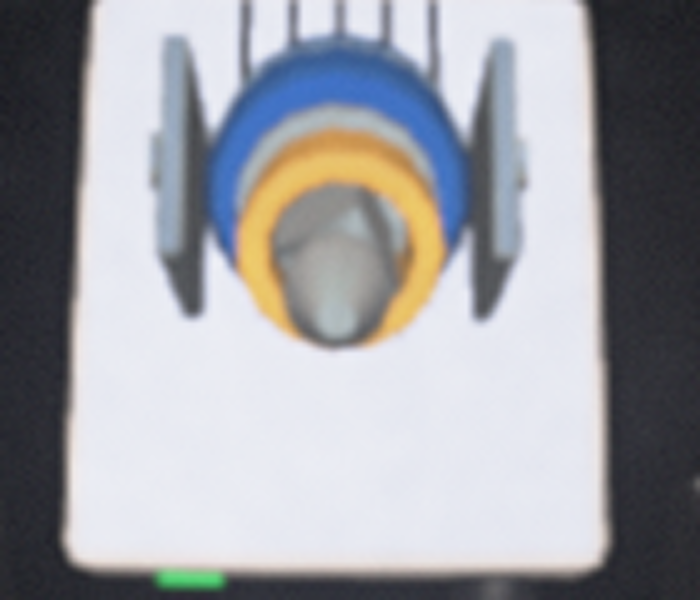

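Spacer is home: its ring sits at crop (340,250) and its top is 26 mm above the foot. Now the washer.

Call:
move_arm:
  jaw: [6.8,6.8,6.8,6.8,6.8,6.8,6.8,6.8,6.8,6.8,6.8,6.8]
  dp:
    - [0,0,0]
    - [0,0,0]
    - [0,0,0]
    - [0,0,0]
    - [0,0,0]
    - [0.6,-4.03,-0.24]
    - [0.6,-4.03,-0.24]
    - [0.6,-4.03,-0.24]
    - [0.6,-4.03,-0.24]
    - [0.6,-4.03,-0.24]
    - [0.6,-4.03,-0.24]
    - [0.6,-4.03,-0.24]
  turn:
    - [0,-0.1056,0]
    - [0,-0.1056,0]
    - [0,-0.1056,0]
    - [0,-0.1056,0]
    - [0,-0.1056,0]
    - [0,0,0]
    - [0,0,0]
    - [0,0,0]
    - [0,0,0]
    - [0,0,0]
    - [0,0,0]
    - [0,0,0]

```text
time_s: 11.95
position: [0.5076, -0.205, 0.2527]
tool_rot: [[-0.879, 0.476, -0.0], [0.476, 0.879, -0.0], [0.0, -0.0, -1.0]]
ft_force: [0.6, -0.6, 0.2]
grip_width: 0.0678
gripper_force: 0.0
```

Call:
move_arm:
  jaw: [6.8,6.8,6.8,6.8,6.8,6.8,6.8,6.8,6.8,6.8,6.8]
  dp:
    - [0.63,-4.03,-0.24]
    - [0.63,-4.03,-0.24]
    - [0.63,-4.03,-0.24]
    - [0,0,4]
    - [0,0,4]
    - [0,0,4]
    - [0,0,3]
    - [0,0,2]
    - [0,0,0]
    - [0,0,0]
    - [0,0,0]
  turn:
    - [0,0,0]
    - [0,0,0]
    - [0,0,0]
    - [0,0,0]
    - [0,0,0]
    - [0,0,0]
    - [0,0,0]
    - [0,0,0]
    - [0,0,0]
    - [0,0,0]
    - [0,0,0]

```text
time_s: 12.87
position: [0.4359, -0.3021, 0.0917]
tool_rot: [[-0.879, 0.477, 0.002], [0.477, 0.879, -0.002], [-0.003, -0.001, -1.0]]
ft_force: [-0.4, -0.4, 0.1]
grip_width: 0.0682
gripper_force: 0.0
```

```bash
python3 - <<'E'
from h import *
o,im,d,P,T,f,c=wr()
hsv=cv2.cvtColor(im,cv2.COLOR_RGB2HSV).astype(int);H,S,V=hsv[...,0],hsv[...,1],hsv[...,2]
m=(S<60)&(V>120)&(P[...,2]>.003)&(P[...,2]<.012)&(np.hypot(P[...,0]-.435,P[...,1]+.302)<.034)
pc=cv2.minEnclosingCircle((P[m][:,:2]*1000).astype(np.float32));r=cv2.minAreaRect((P[m][:,:2]*1000).astype(np.float32));print(o["position"],pc,r,m.sum(),np.median(P[m][:,2]))
plan([r[0][0]/1000,r[0][1]/1000,-.004],Rd(151.5))
E
```

```text
[ 0.43588234 -0.30206126  0.09168073] ((434.4825439453125, -302.74237060546875), 26.01240348815918) ((434.037109375, -302.4973449707031), (51.477294921875, 50.715171813964844), 45.04230499267578) 2542 0.007170786129280224
turn [-0.0013  0.0037  0.0004] deg 0.22 | dp after turn cm [ 0.164 -0.116  9.595] len 9.6 | dp before turn [ 0.199 -0.104  9.594]
```

Call:
move_arm:
  jaw: [6.8,6.8,6.8,6.8,6.8,6.8]
  dp:
    - [0.13,-0.12,2.5]
    - [0,0,2.5]
    - [0,0,2]
    - [0,0,1.5]
    - [0,0,0.3]
    - [0,0,0]
  turn:
    - [0,0,0]
    - [0,0,0]
    - [0,0,0]
    - [0,0,0]
    - [0,0,0]
    - [0,0,0]

```text
time_s: 13.42
position: [0.4341, -0.3026, 0.0029]
tool_rot: [[-0.879, 0.477, 0.001], [0.477, 0.879, -0.001], [-0.002, -0.0, -1.0]]
ft_force: [-0.3, -0.3, 1.1]
grip_width: 0.0678
gripper_force: 0.0
```

```bash
python3 - <<'E'
from h import *
o,im,d,P,T,f,c=wr()
cv2.imwrite("pics/w4.png",cv2.resize(im[180:360,170:470,::-1],None,fx=2.6,fy=2.6,interpolation=cv2.INTER_CUBIC))
print(o["position"],o["ft_force"]); plan([.4345,-.3027,.002],Rd(151.5))
# lowest finger points in view
m=(P[...,2]<.05)&(np.hypot(P[...,0]-.4345,P[...,1]+.3027)<.06)
R=np.array(o["tool_rot"]);q=(P-np.array(o["position"]))@R
k=(abs(q[...,1])>.030)&(abs(q[...,1])<.05)&(abs(q[...,0])<.012)&(P[...,2]<.07)&(P[...,2]>.0)
print(np.percentile(P[k][:,2],[5,20,50,80]))
E
```

```text
[ 0.43413331 -0.30258113  0.0028764 ] [-0.26629391 -0.30663108  1.069631  ]
turn [-0.0009  0.0028  0.0002] deg 0.17 | dp after turn cm [0.001 0.02  0.153] len 0.15 | dp before turn [0.001 0.02  0.153]
[0.00032036 0.01548365 0.03717097 0.06177467]
```

View pics/w4.png

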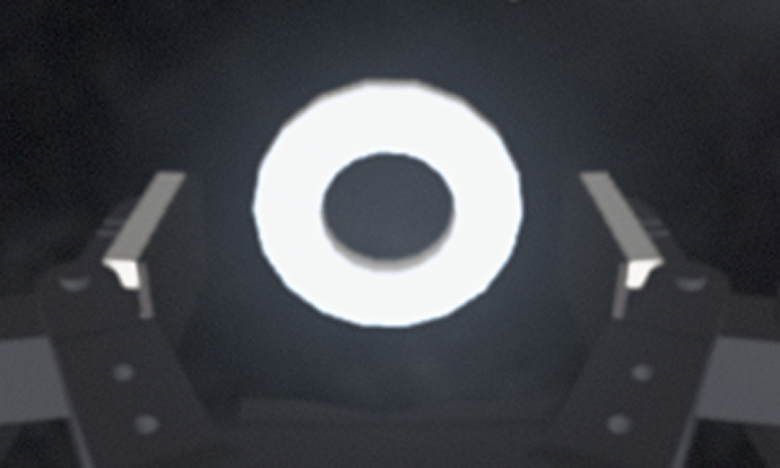

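Call:
move_arm:
  jaw: [6,5.6,5.6,5.6]
  dp:
    - [0,0.02,0]
    - [0,0,0]
    - [0,0,0]
    - [0,0,0]
  turn:
    - [0,0,0]
    - [0,0,0]
    - [0,0,0]
    - [0,0,0]

```text
time_s: 13.8
position: [0.4342, -0.3024, 0.003]
tool_rot: [[-0.879, 0.477, 0.002], [0.477, 0.879, -0.002], [-0.002, -0.001, -1.0]]
ft_force: [-0.8, -0.0, -0.2]
grip_width: 0.056
gripper_force: 0.0
```

Call:
move_arm:
  jaw: [5.6,5.6,5.6]
  dp:
    - [0,0,0.15]
    - [0,0,0.1]
    - [0,0,0]
  turn:
    - [0,0,0]
    - [0,0,0]
    - [0,0,0]

```text
time_s: 14.05
position: [0.4339, -0.3022, -0.0003]
tool_rot: [[-0.879, 0.477, 0.001], [0.477, 0.879, -0.001], [-0.001, -0.0, -1.0]]
ft_force: [0.6, 0.8, 0.4]
grip_width: 0.0562
gripper_force: 0.0
```

Call:
move_arm:
  jaw: [5.6,5.6,5.6]
  dp:
    - [0,0,0.1]
    - [0,0,0.1]
    - [0,0,0]
  turn:
    - [0,0,0]
    - [0,0,0]
    - [0,0,0]

```text
time_s: 14.3
position: [0.4339, -0.3022, -0.0024]
tool_rot: [[-0.879, 0.477, 0.001], [0.477, 0.879, -0.001], [-0.001, -0.0, -1.0]]
ft_force: [-0.2, 0.8, 0.2]
grip_width: 0.0558
gripper_force: 0.0
```

Call:
move_arm:
  jaw: [5.6,5.6,5.6]
  dp:
    - [0,0,0.1]
    - [0,0,0.1]
    - [0,0,0]
  turn:
    - [0,0,0]
    - [0,0,0]
    - [0,0,0]

```text
time_s: 14.55
position: [0.434, -0.3023, -0.0041]
tool_rot: [[-0.879, 0.477, 0.001], [0.477, 0.879, -0.001], [-0.001, -0.0, -1.0]]
ft_force: [-0.9, 0.4, 0.1]
grip_width: 0.0562
gripper_force: 0.1
```

Call:
move_arm:
  jaw: [4.5,4.5,4.5,4.5,4.5]
  dp:
    - [0,0,0]
    - [0,0,0]
    - [0,0,0]
    - [0,0,0]
    - [0,0,0]
  turn:
    - [0,0,0]
    - [0,0,0]
    - [0,0,0]
    - [0,0,0]
    - [0,0,0]
  force: 40

```text
time_s: 14.97
position: [0.4346, -0.3026, -0.0029]
tool_rot: [[-0.879, 0.477, 0.003], [0.477, 0.879, -0.002], [-0.003, -0.001, -1.0]]
ft_force: [-0.8, 2.2, 13.0]
grip_width: 0.05
gripper_force: 43.3
```

Call:
move_arm:
  jaw: [4.5,4.5,4.5]
  dp:
    - [0,0,-1.5]
    - [0,0,-1.5]
    - [0,0,0]
  turn:
    - [0,0,0]
    - [0,0,0]
    - [0,0,0]

```text
time_s: 15.22
position: [0.4348, -0.303, 0.0279]
tool_rot: [[-0.879, 0.477, 0.003], [0.477, 0.879, -0.004], [-0.005, -0.002, -1.0]]
ft_force: [0.5, 0.0, -0.6]
grip_width: 0.0497
gripper_force: 41.5
```

```bash
python3 - <<'E'
from h import *
o,im,d,P,T,f,c=wr(); p=np.array(o["position"]);R=np.array(o["tool_rot"])
hsv=cv2.cvtColor(im,cv2.COLOR_RGB2HSV).astype(int);S,V=hsv[...,1],hsv[...,2]
q=(P-p)@R
m=(S<60)&(V>110)&(np.hypot(q[...,0],q[...,1])<.03)&(q[...,2]<.02)&(q[...,2]>-.025)
Q=q[m]; A_=np.c_[Q[:,:2],np.ones(len(Q))]; k=np.linalg.lstsq(A_,Q[:,2],rcond=None)[0]
print(p,m.sum(),"washer top plane in tool: slope",k.round(3),"center",((Q.max(0)+Q.min(0))/2).round(4))
up=plan(p+[0,0,.23],R); 
off=-k[2]-.007  # bottom is at tool z = k2+.007
print("bottom tool z",k[2]+.007)
t=plan(FOOT+A*(.074+.03+k[2]+.007),Rt(),*up)
E
```

```text
[ 0.43480835 -0.30301384  0.02790687] 6377 washer top plane in tool: slope [-0.004 -0.011 -0.01 ] center [-0.0003  0.     -0.0138]
turn [ 0.0005 -0.0014 -0.    ] deg 0.08 | dp after turn cm [ -0.163  -0.051 -23.122] len 23.12 | dp before turn [ -0.131  -0.04  -23.123]
bottom tool z -0.0029869429701088633
turn [-1.600e-03  5.284e-01 -3.000e-04] deg 30.28 | dp after turn cm [-6.295 40.426  3.921] len 41.1 | dp before turn [-3.467 40.436  6.494]
```

Call:
move_arm:
  jaw: [4.5,4.5,4.5,4.5,4.5,4.5,4.5,4.5,4.5,4.5,4.5,4.5]
  dp:
    - [0,0,-2.5]
    - [0,0,-3.5]
    - [0,0,-4]
    - [0,0,-4]
    - [0,0,-4]
    - [0,0,-3]
    - [0,0,-2]
    - [0,0,0]
    - [0,0,0]
    - [0,0,0]
    - [0,0,0]
    - [0,0,0]
  turn:
    - [0,0,0]
    - [0,0,0]
    - [0,0,0]
    - [0,0,0]
    - [0,0,0]
    - [0,0,0]
    - [0,0,0]
    - [0,0.1057,0]
    - [0,0.1057,0]
    - [0,0.1057,0]
    - [0,0.1057,0]
    - [0,0.1057,0]

```text
time_s: 16.27
position: [0.434, -0.3022, 0.255]
tool_rot: [[-0.757, 0.477, -0.447], [0.411, 0.879, 0.242], [0.508, -0.0, -0.861]]
ft_force: [0.2, -0.8, -1.1]
grip_width: 0.05
gripper_force: 41.8
```

Call:
move_arm:
  jaw: [4.5,4.5,4.5,4.5,4.5,4.5,4.5,4.5,4.5,4.5,4.5,4.5]
  dp:
    - [-0.5,3.3,0.1]
    - [-0.62,4,0.1]
    - [-0.62,4,0.1]
    - [-0.62,4,0.1]
    - [-0.62,4,0.1]
    - [-0.62,4,0.1]
    - [-0.62,4,0.1]
    - [-0.62,4,0.1]
    - [-0.62,4,0.1]
    - [-0.62,4,0.1]
    - [0,0,0]
    - [0,0,0]
  turn:
    - [0,0,0]
    - [0,0,0]
    - [0,0,0]
    - [0,0,0]
    - [0,0,0]
    - [0,0,0]
    - [0,0,0]
    - [0,0,0]
    - [0,0,0]
    - [0,0,0]
    - [0,0,0]
    - [0,0,0]

```text
time_s: 17.27
position: [0.6635, 0.0226, 0.2137]
tool_rot: [[-0.759, 0.475, -0.446], [0.41, 0.88, 0.239], [0.506, -0.001, -0.863]]
ft_force: [-0.1, -0.0, -0.4]
grip_width: 0.05
gripper_force: 41.8
```

```bash
python3 - <<'E'
from h import *
o,im,d,P,T,f,c=wr(); p=np.array(o["position"]);R=np.array(o["tool_rot"])
hsv=cv2.cvtColor(im,cv2.COLOR_RGB2HSV).astype(int);S,V=hsv[...,1],hsv[...,2]
q=(P-p)@R
m=(S<60)&(V>110)&(np.hypot(q[...,0],q[...,1])<.03)&(abs(q[...,2]+.01)<.012)
Q=q[m]; A_=np.c_[Q[:,:2],np.ones(len(Q))]; k=np.linalg.lstsq(A_,Q[:,2],rcond=None)[0]
print(p,m.sum(),"slope",k.round(4),"center",((Q.max(0)+Q.min(0))/2).round(4),o["ft_force"])
plan(FOOT+A*(.074+.03-.003),Rt()); print("tip",wproj(FOOT+A*.074,T,f,c))
cv2.imwrite("pics/w5.png",cv2.resize(im[150:330,200:440,::-1],None,fx=3.2,fy=3.2,interpolation=cv2.INTER_CUBIC))
E
```

```text
[0.66353617 0.02262728 0.21366041] 6331 slope [-0.0016 -0.0057 -0.0099] center [-0.0002 -0.     -0.0127] [-0.07992804 -0.00879998 -0.44314208]
turn [-0.0016 -0.006   0.0002] deg 0.35 | dp after turn cm [-0.147  1.049  2.473] len 2.69 | dp before turn [-0.162  1.053  2.47 ]
tip (np.float64(331.82120957602655), np.float64(227.76707461955573))
```

View pics/w5.png

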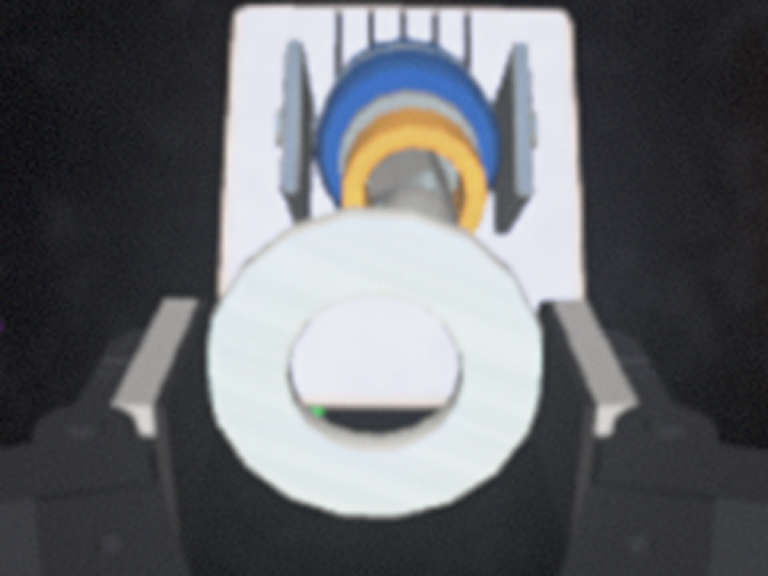

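Washer held flat at crop (375,365), offset about 10 mm in y from the spindle. Correcting, then descending.

Call:
move_arm:
  jaw: [4.5,4.5,4.5,4.5,4.5,4.5,4.5]
  dp:
    - [-0.15,1.05,0]
    - [0,0,1.2]
    - [0,0,1.2]
    - [0,0,1.2]
    - [0,0,0.8]
    - [0,0,0.5]
    - [0,0,0]
  turn:
    - [-0.0016,-0.006,0]
    - [0,0,0]
    - [0,0,0]
    - [0,0,0]
    - [0,0,0]
    - [0,0,0]
    - [0,0,0]

```text
time_s: 17.9
position: [0.6474, 0.0406, 0.1729]
tool_rot: [[-0.761, 0.479, -0.438], [0.415, 0.878, 0.239], [0.499, 0.001, -0.867]]
ft_force: [-0.1, -0.4, -0.9]
grip_width: 0.0499
gripper_force: 41.8
```

```bash
python3 - <<'E'
from h import *
o=observe();print("bottom h above foot",((np.array(o["position"])-FOOT)@A*1000+3).round(1))
plan(FOOT+A*(.055-.003),Rt())
E
```

```text
bottom h above foot 81.0
turn [ 0.0016  0.0012 -0.0013] deg 0.14 | dp after turn cm [-0.067  0.085  2.599] len 2.6 | dp before turn [-0.064  0.081  2.6  ]
```

Call:
move_arm:
  jaw: [4.5,4.5,4.5,4.5,4.5,4.5]
  dp:
    - [-0.06,0.08,0.5]
    - [0,0,0.6]
    - [0,0,0.6]
    - [0,0,0.5]
    - [0,0,0.4]
    - [0,0,0]
  turn:
    - [0,0,0]
    - [0,0,0]
    - [0,0,0]
    - [0,0,0]
    - [0,0,0]
    - [0,0,0]

```text
time_s: 18.4
position: [0.6367, 0.0479, 0.1497]
tool_rot: [[-0.761, 0.478, -0.438], [0.414, 0.879, 0.239], [0.499, 0.001, -0.866]]
ft_force: [1.0, -0.5, 0.5]
grip_width: 0.0495
gripper_force: 41.8
```

```bash
python3 - <<'E'
from h import *
plan(FOOT+A*(.036-.003),Rt())
E
```

```text
turn [ 0.0008  0.0008 -0.0002] deg 0.06 | dp after turn cm [-0.017 -0.052  1.847] len 1.85 | dp before turn [-0.016 -0.053  1.847]
```

Call:
move_arm:
  jaw: [4.5,4.5,4.5,4.5,4.5,4.5]
  dp:
    - [0,-0.05,0.4]
    - [0,0,0.4]
    - [0,0,0.4]
    - [0,0,0.3]
    - [0,0,0.3]
    - [0,0,0]
  turn:
    - [0,0,0]
    - [0,0,0]
    - [0,0,0]
    - [0,0,0]
    - [0,0,0]
    - [0,0,0]

```text
time_s: 18.9
position: [0.6288, 0.0517, 0.1343]
tool_rot: [[-0.762, 0.478, -0.438], [0.414, 0.879, 0.239], [0.499, 0.001, -0.867]]
ft_force: [-0.0, -0.5, -0.6]
grip_width: 0.0501
gripper_force: 41.8
```

Call:
move_arm:
  jaw: [4.5,4.5,4.5,4.5]
  dp:
    - [0,0,0.2]
    - [0,0,0.2]
    - [0,0,0.1]
    - [0,0,0]
  turn:
    - [0,0,0]
    - [0,0,0]
    - [0,0,0]
    - [0,0,0]

```text
time_s: 19.23
position: [0.6268, 0.0528, 0.1303]
tool_rot: [[-0.762, 0.478, -0.437], [0.414, 0.878, 0.239], [0.498, 0.001, -0.867]]
ft_force: [-0.3, -0.2, -0.1]
grip_width: 0.0497
gripper_force: 41.8
```

Call:
move_arm:
  jaw: [5.4,5.8,6.5,7,7,7,7,7,7,7,7,7]
  dp:
    - [0,0,0]
    - [0,0,0]
    - [0,0,0]
    - [0,0,0]
    - [0,0,-1.5]
    - [0,0,-2.5]
    - [0,0,-3]
    - [0,0,-3]
    - [0,0,-2]
    - [0,0,0]
    - [0,0,0]
    - [0,0,0]
  turn:
    - [0,0,0]
    - [0,0,0]
    - [0,0,0]
    - [0,0,0]
    - [0,0,0]
    - [0,0,0]
    - [0,0,0]
    - [0,0,0]
    - [0,0,0]
    - [0,0,0]
    - [0,0,0]
    - [0,0,0]

```text
time_s: 20.23
position: [0.6791, 0.0243, 0.2333]
tool_rot: [[-0.761, 0.478, -0.439], [0.414, 0.878, 0.239], [0.5, 0.0, -0.866]]
ft_force: [0.4, -0.4, -0.2]
grip_width: 0.0702
gripper_force: 0.0
```

```bash
python3 - <<'E'
from h import *
o,im,d,P,T,f,c=wr(); np.savez("pics/w6.npz",im=im,P=P,T=T)
cv2.imwrite("pics/w6.png",cv2.resize(im[150:270,250:390,::-1],None,fx=5,fy=5,interpolation=cv2.INTER_CUBIC))
hsv=cv2.cvtColor(im,cv2.COLOR_RGB2HSV).astype(int);S,V=hsv[...,1],hsv[...,2]
Y=np.array([-np.sin(AZ),np.cos(AZ),0]);X=np.cross(Y,A);q=(P-FOOT)@np.c_[X,Y,A]
r=np.hypot(q[...,0],q[...,1]);m=(r>.014)&(r<.027)&(q[...,2]>.02)&(q[...,2]<.07)
Q=q[m];k=np.linalg.lstsq(np.c_[Q[:,:2],np.ones(len(Q))],Q[:,2],rcond=None)[0];print(m.sum(),"top plane (want .033)",k.round(4),np.percentile(Q[:,2],[5,50,95]))
a=plan([.563,-.208,.26],Rd(143)); plan([.563,-.208,.09],a[1],*a)
E
```

```text
1763 top plane (want .033) [0.0064 0.0031 0.0333] [0.03192866 0.03340423 0.0345662 ]
turn [-0.0384 -0.5229  0.1445] deg 31.16 | dp after turn cm [ -4.729 -25.534  -2.665] len 26.1 | dp before turn [  0.545 -25.951  -2.772]
turn [0. 0. 0.] deg 0.0 | dp after turn cm [ 0.  0. 17.] len 17.0 | dp before turn [ 0.  0. 17.]
```

View pics/w6.png

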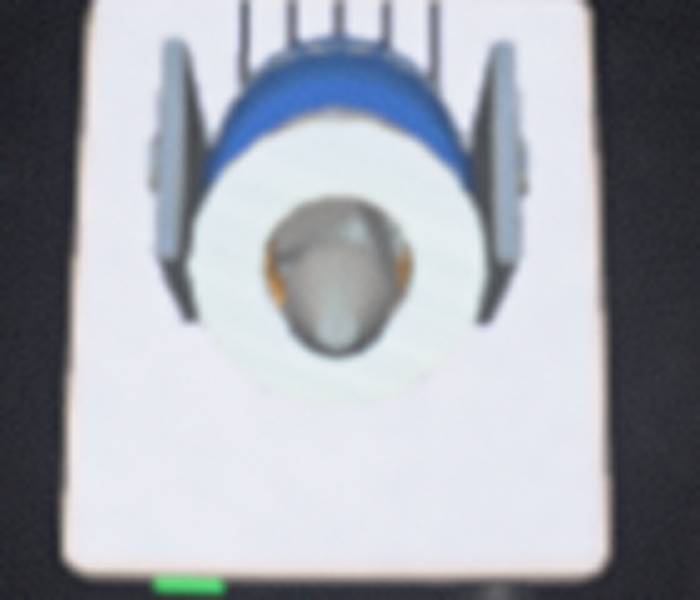

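```bash
python3 - <<'E'
from h import *
from scipy.optimize import least_squares
c=cams.calibration("wrist");f=200/np.tan(np.radians(c["vertical_fov"])/2)
Y=np.array([-np.sin(AZ),np.cos(AZ),0]);X=np.cross(Y,A)
def obs(n,off,s,p): return np.load(f"pics/{n}.npz")["T"],np.array([off[0]+p[0]/s,off[1]+p[1]/s])-.4
O=[(*obs("w1",(270,160),5,(297,245)),0,0),(*obs("w1",(270,160),5,(225,286)),0,1),
   (*obs("w2",(180,120),2.5,(357,175)),0,0),(*obs("w2",(180,120),2.5,(313,212)),0,1),
   (*obs("w3",(250,150),5,(362,200)),.047,0)]
def res(phi,sh=(0,0)):
    out=[]
    for T,px,h,k in O:
        best=None
        t=np.radians(phi+(0 if k==0 else 90)); p=FOOT+A*h+.0113*(np.cos(t)*X+np.sin(t)*Y)+sh[0]*X+sh[1]*Y
        out.append(np.array(wproj(p,T,f,c))-px)
    return np.array(out)
for phi in(140,150,160,165,170,175,180): r=res(phi); print(phi,np.sqrt((r**2).mean()).round(2),r.round(1).tolist())
s=least_squares(lambda v:res(v[0],v[1:]).ravel(),[165,0,0],x_scale=[10,.001,.001]);print(s.x,s.fun.round(1))
E
```

```text
140 5.37 [[4.6, 1.2], [3.3, -6.4], [4.7, 1.3], [3.7, -11.9], [4.6, 3.7]]
150 4.07 [[3.1, 0.0], [2.1, -4.9], [2.9, 0.1], [2.4, -10.0], [2.7, 2.3]]
160 2.91 [[1.3, -0.8], [1.2, -3.3], [0.8, -0.9], [1.5, -8.0], [0.5, 1.4]]
165 2.47 [[0.4, -1.2], [0.9, -2.4], [-0.3, -1.2], [1.1, -7.0], [-0.6, 1.0]]
170 2.2 [[-0.5, -1.4], [0.7, -1.5], [-1.5, -1.5], [0.9, -5.9], [-1.8, 0.7]]
175 2.18 [[-1.5, -1.6], [0.5, -0.6], [-2.6, -1.6], [0.8, -4.8], [-3.0, 0.6]]
180 2.4 [[-2.4, -1.7], [0.4, 0.3], [-3.7, -1.7], [0.7, -3.7], [-4.2, 0.5]]
[1.74143615e+02 1.52955590e-03 1.00968667e-03] [-0.4 -0.   1.4  0.7 -1.2  0.1  2.  -3.2 -1.6  2.4]
```

Washer is home (top plane 33.3 mm, flat; ring at crop (340,255)). Now the bushing.

Call:
move_arm:
  jaw: [6.5,6.5,6.5,6.5,6.5,6.5,6.5,6.5,6.5,6.5,6.5,6.5]
  dp:
    - [0,0,0]
    - [0,0,0]
    - [0,0,0]
    - [0,0,0]
    - [0,0,0]
    - [-0.68,-3.65,-0.38]
    - [-0.68,-3.65,-0.38]
    - [-0.68,-3.65,-0.38]
    - [-0.68,-3.65,-0.38]
    - [-0.68,-3.65,-0.38]
    - [-0.68,-3.65,-0.38]
    - [-0.67,-3.63,-0.38]
  turn:
    - [-0.0077,-0.1046,0.0289]
    - [-0.0077,-0.1046,0.0289]
    - [-0.0077,-0.1046,0.0289]
    - [-0.0077,-0.1046,0.0289]
    - [-0.0077,-0.1046,0.0289]
    - [0,0,0]
    - [0,0,0]
    - [0,0,0]
    - [0,0,0]
    - [0,0,0]
    - [0,0,0]
    - [0,0,0]

```text
time_s: 21.28
position: [0.5618, -0.2091, 0.2603]
tool_rot: [[-0.799, 0.601, 0.001], [0.601, 0.799, 0.0], [-0.001, 0.001, -1.0]]
ft_force: [0.7, -0.4, -0.9]
grip_width: 0.0649
gripper_force: 0.0
```

Call:
move_arm:
  jaw: [6.5,6.5,6.5,6.5,6.5,6.5,6.5]
  dp:
    - [0,0,4]
    - [0,0,4]
    - [0,0,4]
    - [0,0,3]
    - [0,0,0]
    - [0,0,0]
    - [0,0,0]
  turn:
    - [0,0,0]
    - [0,0,0]
    - [0,0,0]
    - [0,0,0]
    - [0,0,0]
    - [0,0,0]
    - [0,0,0]

```text
time_s: 21.87
position: [0.5646, -0.2086, 0.1128]
tool_rot: [[-0.799, 0.602, 0.005], [0.602, 0.799, -0.002], [-0.005, 0.001, -1.0]]
ft_force: [0.4, 0.1, 0.0]
grip_width: 0.0651
gripper_force: 0.0
```

```bash
python3 - <<'E'
from h import *
o,im,d,P,T,f,c=wr()
hsv=cv2.cvtColor(im,cv2.COLOR_RGB2HSV).astype(int);H,S,V=hsv[...,0],hsv[...,1],hsv[...,2]
m=(S>110)&(H>=18)&(H<38)&(V>60)&(abs(P[...,2]-.03)<.004)&(np.hypot(P[...,0]-.563,P[...,1]+.208)<.04)
r=cv2.minAreaRect((P[m][:,:2]*1000).astype(np.float32));print(o["position"],r,m.sum(),np.median(P[m][:,2]))
x,y=np.array(r[0])/1000; ang=r[2]%90
plan([x,y,.002],Rd(ang+90))
E
```

```text
[ 0.56461824 -0.20862241  0.11284383] ((562.8704223632812, -208.98899841308594), (32.43324661254883, 33.19607925415039), 53.138084411621094) 1221 0.03018124425387081
turn [ 0.0015  0.0063 -0.0023] deg 0.39 | dp after turn cm [ 0.145 -0.137 11.132] len 11.13 | dp before turn [ 0.215 -0.155 11.13 ]
```

Call:
move_arm:
  jaw: [6.5,6.5,6.5,6.5,6.5,6.5,6.5]
  dp:
    - [0.18,-0.14,3]
    - [0,0,3]
    - [0,0,2.5]
    - [0,0,1.5]
    - [0,0,0.7]
    - [0,0,0]
    - [0,0,0]
  turn:
    - [0,0.003,-0.0023]
    - [0,0,0]
    - [0,0,0]
    - [0,0,0]
    - [0,0,0]
    - [0,0,0]
    - [0,0,0]

```text
time_s: 22.5
position: [0.5627, -0.2088, 0.0056]
tool_rot: [[-0.8, 0.6, 0.003], [0.6, 0.8, -0.0], [-0.002, 0.001, -1.0]]
ft_force: [-0.4, 0.1, 0.2]
grip_width: 0.0649
gripper_force: 0.0
```

Call:
move_arm:
  jaw: [5,4,2.5,2.5,2.5,2.5,2.5,2.5]
  dp:
    - [0,0,0]
    - [0,0,0]
    - [0,0,0]
    - [0,0,0]
    - [0,0,0]
    - [0,0,0]
    - [0,0,0]
    - [0,0,0]
  turn:
    - [0,0,0]
    - [0,0,0]
    - [0,0,0]
    - [0,0,0]
    - [0,0,0]
    - [0,0,0]
    - [0,0,0]
    - [0,0,0]
  force: 30

```text
time_s: 23.17
position: [0.5624, -0.2087, 0.0052]
tool_rot: [[-0.8, 0.6, 0.002], [0.6, 0.8, 0.0], [-0.002, 0.001, -1.0]]
ft_force: [-0.8, 0.2, 7.0]
grip_width: 0.0318
gripper_force: 30.8
```

```bash
python3 - <<'E'
from h import *
o=observe();R=np.array(o["tool_rot"]);p=np.array(o["position"])
off=p[2]; print(p)
# tool y vs bushing; centre offset of bushing along tool x
print("bushing centre in tool x (cm)",(R.T@(np.array([.5629,-.209,p[2]])-p)*100).round(3))
up=plan(p+[0,0,.24],R)
t=plan(FOOT+A*(.074+.04+off),Rt(-30),*up); print(Ro.from_matrix(up[1].T@Rt()).as_rotvec())
t0=plan(FOOT+A*(.074+.04+off),Rt(),*up)
plan(t0[0],Rt(-30),*t0)
E
```

```text
[ 0.56238803 -0.20871778  0.00524594]
bushing centre in tool x (cm) [-0.058  0.008  0.   ]
turn [0. 0. 0.] deg 0.0 | dp after turn cm [ -0.04    0.035 -24.   ] len 24.0 | dp before turn [ -0.04    0.035 -24.   ]
turn [-0.0992  0.526  -0.6538] deg 48.41 | dp after turn cm [-12.895  22.637   4.357] len 26.41 | dp before turn [ 6.088 25.432  3.725]
[ 0.03958708  0.52445855 -0.14255854]
turn [ 0.0396  0.5245 -0.1426] deg 31.22 | dp after turn cm [ 0.151 26.052  4.357] len 26.41 | dp before turn [ 6.088 25.432  3.725]
turn [ 0.     -0.     -0.5236] deg 30.0 | dp after turn cm [0. 0. 0.] len 0.0 | dp before turn [0. 0. 0.]
```

Call:
move_arm:
  jaw: [2.5,2.5,2.5,2.5,2.5,2.5,2.5,2.5,2.5,2.5,2.5,2.5]
  dp:
    - [0,0,-2]
    - [0,0,-4]
    - [0,0,-4]
    - [0,0,-4]
    - [0,0,-4]
    - [0,0,-4]
    - [0,0,-2]
    - [0,0,0]
    - [0,0,0]
    - [0,0,0]
    - [0,0,0]
    - [0,0,0]
  turn:
    - [0,0,0]
    - [0,0,0]
    - [0,0,0]
    - [0,0,0]
    - [0,0,0]
    - [0,0,0]
    - [0,0,0]
    - [0.0079,0.1049,-0.0285]
    - [0.0079,0.1049,-0.0285]
    - [0.0079,0.1049,-0.0285]
    - [0.0079,0.1049,-0.0285]
    - [0.0079,0.1049,-0.0285]

```text
time_s: 24.17
position: [0.5617, -0.2088, 0.2447]
tool_rot: [[-0.759, 0.476, -0.444], [0.411, 0.879, 0.241], [0.505, 0.001, -0.863]]
ft_force: [-0.4, -0.7, -1.4]
grip_width: 0.0314
gripper_force: 30.0
```

Call:
move_arm:
  jaw: [2.5,2.5,2.5,2.5,2.5,2.5,2.5,2.5,2.5,2.5,2.5,2.5]
  dp:
    - [0.02,3.72,0.5]
    - [0.02,3.72,0.5]
    - [0.02,3.72,0.5]
    - [0.02,3.72,0.5]
    - [0.02,3.72,0.5]
    - [0.02,3.72,0.5]
    - [0.02,3.72,0.5]
    - [0,0,0]
    - [0,0,0]
    - [0,0,0]
    - [0,0,0]
    - [0,0,0]
  turn:
    - [0,0,0]
    - [0,0,0]
    - [0,0,0]
    - [0,0,0]
    - [0,0,0]
    - [0,0,0]
    - [0,0,0]
    - [0,0,-0.1047]
    - [0,0,-0.1047]
    - [0,0,-0.1047]
    - [0,0,-0.1047]
    - [0,0,-0.1047]

```text
time_s: 25.17
position: [0.6695, 0.0292, 0.2144]
tool_rot: [[-0.897, 0.029, -0.441], [-0.087, 0.967, 0.24], [0.434, 0.253, -0.865]]
ft_force: [0.9, 0.1, 0.3]
grip_width: 0.0313
gripper_force: 30.1
```

Call:
move_arm:
  jaw: [2.5,2.5,2.5]
  dp:
    - [0,0,0]
    - [0,0,0]
    - [0,0,0]
  turn:
    - [0,0,0]
    - [0,0,0]
    - [0,0,0]

```text
time_s: 25.42
position: [0.6695, 0.0291, 0.2144]
tool_rot: [[-0.897, 0.036, -0.441], [-0.079, 0.968, 0.24], [0.435, 0.25, -0.865]]
ft_force: [-0.0, -0.8, -0.9]
grip_width: 0.0313
gripper_force: 30.1
```

```bash
python3 - <<'E'
from h import *
o,im,d,P,T,f,c=wr(); p=np.array(o["position"]);R=np.array(o["tool_rot"])
print(p,np.round(o["q"],1),o["ft_force"])
np.savez("pics/w7.npz",im=im,P=P,T=T)
hsv=cv2.cvtColor(im,cv2.COLOR_RGB2HSV).astype(int);H,S,V=hsv[...,0],hsv[...,1],hsv[...,2]
q=(P-p)@R; m=(S>110)&(H>=18)&(H<38)&(V>60)&(abs(q[...,0])<.03)&(abs(q[...,1])<.03)&(q[...,2]<-.019)&(q[...,2]>-.032)
Q=q[m];k=np.linalg.lstsq(np.c_[Q[:,:2],np.ones(len(Q))],Q[:,2],rcond=None)[0];r=cv2.minAreaRect((Q[:,:2]*1000).astype(np.float32));print("bushing top in tool",k.round(4),r)
t=plan(FOOT+A*(.074+.03+.0052)+Rt(-30)@[.0006,0,0],Rt(-30))
plan(FOOT+A*(.060+.0052)+Rt(-30)@[.0006,0,0],Rt(-30),*t)
E
```

```text
[0.66947643 0.02905556 0.21443533] [-11.   50.   29.7  11.2 128.8 -97.5] [-0.03993013 -0.78987303 -0.87257478]
bushing top in tool [ 0.0165 -0.0023 -0.0245] ((0.39371490478515625, -0.8142662048339844), (32.94328308105469, 33.60287094116211), 89.88897705078125)
turn [ 0.0013 -0.002  -0.0026] deg 0.2 | dp after turn cm [0.053 0.05  1.725] len 1.73 | dp before turn [0.049 0.048 1.725]
turn [ 0. -0.  0.] deg 0.0 | dp after turn cm [ 0.  -0.   4.4] len 4.4 | dp before turn [ 0.  -0.   4.4]
```

Call:
move_arm:
  jaw: [2.5,2.5,2.5,2.5,2.5,2.5,2.5,2.5]
  dp:
    - [0.02,0.05,1]
    - [0,0,1.2]
    - [0,0,1]
    - [0,0,0.8]
    - [0,0,0.5]
    - [0,0,0.4]
    - [0,0,0]
    - [0,0,0]
  turn:
    - [0,0,0]
    - [0,0,0]
    - [0,0,0]
    - [0,0,0]
    - [0,0,0]
    - [0,0,0]
    - [0,0,0]
    - [0,0,0]

```text
time_s: 26.13
position: [0.6479, 0.0412, 0.1725]
tool_rot: [[-0.897, 0.034, -0.441], [-0.081, 0.967, 0.24], [0.434, 0.251, -0.865]]
ft_force: [-0.4, 0.3, -1.1]
grip_width: 0.0314
gripper_force: 30.1
```

```bash
python3 - <<'E'
from h import *
o=observe();print("h",((np.array(o["position"])-FOOT)@A-.0052).round(4))
plan(FOOT+A*(.056+.0052),Rt(-30))
E
```

```text
h 0.0725
turn [ 0.0012 -0.0015 -0.0006] deg 0.12 | dp after turn cm [-0.033 -0.008  1.655] len 1.66 | dp before turn [-0.035 -0.01   1.655]
```

Call:
move_arm:
  jaw: [2.5,2.5,2.5,2.5,2.5,2.5]
  dp:
    - [-0.03,0,0.4]
    - [0,0,0.4]
    - [0,0,0.4]
    - [0,0,0.3]
    - [0,0,0]
    - [0,0,0]
  turn:
    - [0,0,0]
    - [0,0,0]
    - [0,0,0]
    - [0,0,0]
    - [0,0,0]
    - [0,0,0]

```text
time_s: 26.63
position: [0.6413, 0.045, 0.1591]
tool_rot: [[-0.897, 0.033, -0.441], [-0.082, 0.967, 0.24], [0.435, 0.251, -0.865]]
ft_force: [0.1, -0.9, 0.4]
grip_width: 0.0315
gripper_force: 30.1
```

Call:
move_arm:
  jaw: [2.5,2.5,2.5,2.5]
  dp:
    - [0,0,0.2]
    - [0,0,0.2]
    - [0,0,0]
    - [0,0,0]
  turn:
    - [0,0,0]
    - [0,0,0]
    - [0,0,0]
    - [0,0,0]

```text
time_s: 26.97
position: [0.6396, 0.0459, 0.1556]
tool_rot: [[-0.897, 0.033, -0.441], [-0.082, 0.967, 0.24], [0.435, 0.251, -0.865]]
ft_force: [-0.7, -0.6, -0.7]
grip_width: 0.0315
gripper_force: 30.1
```

```bash
python3 - <<'E'
from h import *
o=observe();print("h",((np.array(o["position"])-FOOT)@A-.0052).round(4),"F tool",(np.array(o["tool_rot"]).T@np.array(o["ft_force"])).round(1),o["wrist_torque"])
plan(FOOT+A*(.050+.0052),Rt(-30))
E
```

```text
h 0.0532 F tool [ 0.4 -0.8  0.7] [-0.12405721 -0.21348365 -0.01778287]
turn [ 0.0013 -0.0021 -0.0001] deg 0.14 | dp after turn cm [-0.009 -0.014  0.318] len 0.32 | dp before turn [-0.01  -0.014  0.318]
```

Call:
move_arm:
  jaw: [2.5,2.5,2.5,2.5]
  dp:
    - [0,0,0.15]
    - [0,0,0.15]
    - [0,0,0]
    - [0,0,0]
  turn:
    - [0,0,0]
    - [0,0,0]
    - [0,0,0]
    - [0,0,0]

```text
time_s: 27.3
position: [0.6382, 0.0466, 0.153]
tool_rot: [[-0.897, 0.033, -0.441], [-0.082, 0.967, 0.24], [0.435, 0.251, -0.865]]
ft_force: [0.3, 1.0, -0.8]
grip_width: 0.0314
gripper_force: 30.1
```

Call:
move_arm:
  jaw: [2.5,2.5,2.5,2.5]
  dp:
    - [0,0,0.15]
    - [0,0,0.15]
    - [0,0,0]
    - [0,0,0]
  turn:
    - [0,0,0]
    - [0,0,0]
    - [0,0,0]
    - [0,0,0]

```text
time_s: 27.63
position: [0.6369, 0.0473, 0.1504]
tool_rot: [[-0.897, 0.033, -0.441], [-0.082, 0.967, 0.24], [0.435, 0.251, -0.865]]
ft_force: [0.5, 0.5, -1.3]
grip_width: 0.0311
gripper_force: 30.1
```

```bash
python3 - <<'E'
from h import *
o=observe();print("h",((np.array(o["position"])-FOOT)@A-.0052).round(4),"F tool",(np.array(o["tool_rot"]).T@np.array(o["ft_force"])).round(1),np.array(o["tool_rot"]).T@o["wrist_torque"])
plan(FOOT+A*(.044+.0052),Rt(-30))
E
```

```text
h 0.0471 F tool [-1.1  0.2  1.1] [ 0.17156092 -0.23727475 -0.00370659]
turn [ 0.0014 -0.0021 -0.0001] deg 0.15 | dp after turn cm [-0.011 -0.014  0.313] len 0.31 | dp before turn [-0.011 -0.015  0.313]
```

Call:
move_arm:
  jaw: [2.5,2.5,2.5,2.5,2.5]
  dp:
    - [0,-0.01,0.2]
    - [0,0,0.2]
    - [0,0,0.2]
    - [0,0,0]
    - [0,0,0]
  turn:
    - [0,0,0]
    - [0,0,0]
    - [0,0,0]
    - [0,0,0]
    - [0,0,0]

```text
time_s: 28.05
position: [0.6342, 0.0487, 0.1452]
tool_rot: [[-0.897, 0.033, -0.441], [-0.082, 0.967, 0.24], [0.435, 0.251, -0.865]]
ft_force: [-0.5, 0.0, -0.8]
grip_width: 0.0318
gripper_force: 30.1
```

Call:
move_arm:
  jaw: [2.5,2.5,2.5,2.5]
  dp:
    - [0,0,0.2]
    - [0,0,0.2]
    - [0,0,0]
    - [0,0,0]
  turn:
    - [0,0,0]
    - [0,0,0]
    - [0,0,0]
    - [0,0,0]

```text
time_s: 28.38
position: [0.6325, 0.0497, 0.1417]
tool_rot: [[-0.897, 0.033, -0.441], [-0.082, 0.967, 0.24], [0.435, 0.251, -0.865]]
ft_force: [-0.1, 1.0, -1.0]
grip_width: 0.0313
gripper_force: 30.1
```

```bash
python3 - <<'E'
from h import *
o=observe();print("h",((np.array(o["position"])-FOOT)@A-.0052).round(4),"F tool",(np.array(o["tool_rot"]).T@np.array(o["ft_force"])).round(1),np.array(o["tool_rot"]).T@o["wrist_torque"])
E
```

```text
h 0.0371 F tool [-0.4  0.7  1.2] [ 0.15148095 -0.25172908 -0.00102637]
```

Call:
move_arm:
  jaw: [2.5,2.5,2.5,2.5]
  dp:
    - [0,0,0.15]
    - [0,0,0.1]
    - [0,0,0]
    - [0,0,0]
  turn:
    - [0,0,0]
    - [0,0,0]
    - [0,0,0]
    - [0,0,0]

```text
time_s: 28.72
position: [0.6314, 0.0502, 0.1396]
tool_rot: [[-0.897, 0.033, -0.441], [-0.082, 0.967, 0.24], [0.435, 0.251, -0.865]]
ft_force: [0.4, 1.0, -0.9]
grip_width: 0.0314
gripper_force: 30.1
```

Call:
move_arm:
  jaw: [3.4,3.8,4.5,5.5,5.5,5.5,5.5,5.5,5.5,5.5,5.5,5.5]
  dp:
    - [0,0,0]
    - [0,0,0]
    - [0,0,0]
    - [0,0,0]
    - [0,0,0]
    - [0,0,-1.5]
    - [0,0,-2.5]
    - [0,0,-3]
    - [0,0,-3]
    - [0,0,-2]
    - [0,0,0]
    - [0,0,0]
  turn:
    - [0,0,0]
    - [0,0,0]
    - [0,0,0]
    - [0,0,0]
    - [0,0,0]
    - [0,0,0]
    - [0,0,0]
    - [0,0,0]
    - [0,0,0]
    - [0,0,0]
    - [0,0,0]
    - [0,0,0]

```text
time_s: 29.72
position: [0.6847, 0.0212, 0.2433]
tool_rot: [[-0.897, 0.033, -0.44], [-0.081, 0.967, 0.24], [0.434, 0.251, -0.865]]
ft_force: [-0.0, 0.7, -0.1]
grip_width: 0.0552
gripper_force: 0.0
```

```bash
python3 - <<'E'
from h import *
o,im,d,P,T,f,c=wr()
cv2.imwrite("pics/w8.png",cv2.resize(im[140:280,240:400,::-1],None,fx=4,fy=4,interpolation=cv2.INTER_CUBIC))
hsv=cv2.cvtColor(im,cv2.COLOR_RGB2HSV).astype(int);H,S,V=hsv[...,0],hsv[...,1],hsv[...,2]
Y=np.array([-np.sin(AZ),np.cos(AZ),0]);X=np.cross(Y,A);q=(P-FOOT)@np.c_[X,Y,A]
m=(S>110)&(H>=18)&(H<38)&(np.hypot(q[...,0],q[...,1])<.026)&(q[...,2]>.055)&(q[...,2]<.09)
Q=q[m];k=np.linalg.lstsq(np.c_[Q[:,:2],np.ones(len(Q))],Q[:,2],rcond=None)[0];print(o["position"],m.sum(),"top plane (want .063)",k.round(4),np.percentile(Q[:,2],[5,50,95]))
w=(S<60)&(q[...,2]>.02)&(q[...,2]<.045)&(np.hypot(q[...,0],q[...,1])<.0265)&(np.hypot(q[...,0],q[...,1])>.02); print("washer",w.sum(),np.percentile(q[w][:,2],[10,50,90]))
E
```

```text
[0.68472935 0.02121822 0.24328083] 1032 top plane (want .063) [-0.0053  0.0024  0.0628] [0.05778561 0.06332645 0.06461825]
washer 568 [0.03216895 0.03333941 0.03419917]
```

View pics/w8.png

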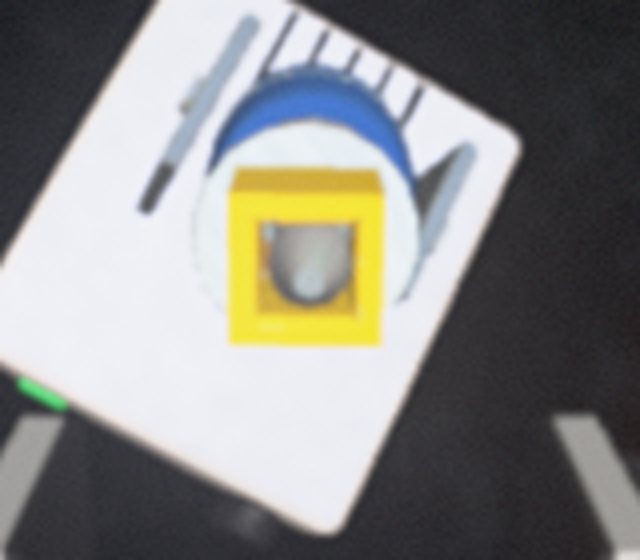

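The bushing sits square on the spindle at crop (307,255). Its top is 62.8 mm above the foot and the washer's is 33.3 mm, so all three parts are home and the gripper is clear. Handing in.

```bash
python3 -c "
from rig import ticket
print(ticket.close_job())"
```

```text
the job is handed in; nothing more can be done
None
```

The brass spacer, aluminium washer and yellow bushing are stacked fully home on the spindle in that order. Everything is released, the arm is clear, and the job was handed in at about 30 s.

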